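# Hold the filling funnel over the jar on the scale

## Robot

A 7-joint arm with a two-finger parallel gripper is mounted at the origin on the work surface. World frame = base frame: x ahead of the robot, y to its left, z up, the work surface at z = 0. Lengths are in mm, angles in rad, forces in N, time in s.
With the tool pointing down it reaches from about 400 to 875 mm from the base axis. Payload 4.4 kg.
Tool frame: the origin (TCP) lies on the centre line of the jaws, within the pads' length; the fingertips stand 14 mm ahead of it and the grasp point (between the pads) lies 5 mm behind it; z points along the fingers, x is the direction in which the jaws open and shut, and the axes are right-handed (so a half turn about z gives the same grasp; the last joint's range is limited). The gripper opens to 85 mm and grips with 20 to 120 N. Pads are 22 mm wide; open, the fingers measure 114 mm over their backs; the gripper's body (76 mm by 85 mm) begins 54 mm behind the grasp point. The pads swing forward as they close: fully open they stand 13 mm farther back than shut.
Start: joints at [-1.262, 0.628, 0.038, 1.517, -0.027, 0.996, -0.02], TCP at [237.934, 604.901, 245.313] pointing down, gripper open.
Joint ranges: [-3.06, 3.06], [-0.37, 2.12], [-1.25, 1.32], [0.18, 2.47], [-1.1, 4.24], [0.23, 1.98], [-2.94, 2.94]. Speed limits (rad/s): [2.57, 2.57, 3.14, 3.14, 3.14, 3.14, 3.14].

## Interface

Orientations are given as [roll, pitch, yaw] about the fixed x, y, z axes, in that order (R = Rz(yaw) Ry(pitch) Rx(roll)).
In Python, from cell import ctrl gives the robot as it stands.
- The arm moves only by the tool send_rows, never from a script. Its argument "commands" is a list of rows, each a list of 5 numbers: the finger opening in mm, from 0 to 85.4, then the shift along the tool's x, y, z in mm, then the turn about the tool's z in degrees. In form: [[grip, x, y, z, roll], ...]. A call has 1 to 5 rows; each row is the pose to reach, as a shift and turn from the pose measured when the call began, along the tool's axes at that moment; what a row does not reach only later rows make up. A row lasts 1/10 s, in which the tool goes at most 50 mm and 8.59 degrees, less where a joint would pass 70% of its speed; a pose out of reach is approached as far as the arm can. A call with a gripper value outside its range is refused whole. The fingers move at their own pace and stop on an object; the grip force is fixed at half the most. Time passes only in rows, so rows that repeat a pose let the fingers close. It gives the time, the measured TCP pose, the force and the opening at its end, in the units of the state.
- ctrl.read_state(): the state, without advancing time (a new reading comes with each control period).
- ctrl.get_image(name): name is "scene" or "top" or "wrist"; returns the picture (384x512x3 uint8, red, green, blue); there is no depth.
- ctrl.camera_params(name): a dict with "fx", "fy", "cx", "cy" (pixels), "cam_to_world" (4x4, takes a point from camera to world coordinates). Camera axes: x right, y down, z forward; pixel columns grow to the right and rows downward; lengths in mm; the calibration is good to about 2 mm. The wrist camera is an equidistant fisheye: a pixel r from the principal point sees the ray r / f radians off the axis. A picture is of the moment at which its call begins: read the wrist's pose just before it. camera_params takes no time and is no camera call; for the wrist camera it gives the pose at the moment of the call.
- ctrl.finish_job(): hands the job in, once; it reports no verdict.
The state is a dict: "clock": time; "qpos": joint angles; "qd": joint speeds; "tau": joint torques, N m; "eef_pos": TCP position; "tool_rot": TCP orientation; "force": force on the tool from outside, world axes, zero at the start; "torque": the same for the moment, N m; "width": finger opening in mm.
Only numpy, scipy, OpenCV 4.12 (cv2) and the standard library are available. Lean on these libraries where they do the work, as an engineer would, in place of code of your own. Each camera call takes 0.05 s, during which the arm holds its last target.

## Task

Get the open glass jar on the scale ready for filling by weight: slip the steel filling collar over its neck, right down onto the bead, and let go. Then take the funnel out of its canister and bring it over without knocking the lidded jars or the bowl about. Finish still holding it, upright and still, with the spout centred and its end down inside the collar but stopped just above the jar's mouth, touching neither jar nor collar, so that the scale (on whose platform the jar stays standing) does not feel it.

Things in the scene. Friction and masses are not known exactly. Their poses are not given: they have to be found in the camera images.
- collar: filling collar: loose plain steel sleeve open at both ends, 65 mm outside, 60 mm bore, 50 mm high, 90 g, standing on end on the table in front of the scale or the canister. Origin: centre of its lower end, z up its axis (ends alike). Seated, it rests on the jar's bead and stands 24 mm higher than the jar's mouth
- jar: jar to be filled: clear glass, empty, no lid, loose on the scale's platform, 0.4 kg, 130 mm high. Body 84 mm wide up to 80 mm, then a shoulder and a flat-topped bead 68 mm wide, its top 104 mm above the foot; from there a round threaded neck, 56 mm outside, up to the mouth at 130 mm (lip slightly tapered, bore 47 mm). Origin: centre of its foot, z up
- scale: the scale, which stands firm: black housing 160 x 150 mm, 30 mm high, with a steel platform 126 x 140 mm whose top is 40 mm above the table. Its display strip points to the scale's -x, towards the robot. Origin: on the table, 12 mm in -x from below the platform's centre; z up
- funnel: steel filling funnel, 98 mm high, 130 g, parked with its cone on the canister's rim; lifts straight out. Spout 32 mm wide at its end, 36 at 36 mm height, then a cone to a mouth 124 mm wide at 84 to 98 mm. At +x, hung from the rim and otherwise free, an upright black grip 14 x 14 mm, 42 to 98 mm high, its axis 87 mm from the funnel's. Origin: centre of the spout's end; z up, x to the grip
- funnel_grip (a point): middle of the funnel's black grip, on the grip's axis 72 mm above the spout's end (26 mm below the grip's top); x points away from the funnel, so pinch it across y
- canister: open steel canister in which the funnel is parked, 90 mm in diameter, 110 mm high, loose, about 0.45 kg. Origin: centre of its foot
- jar_a: lidded jar full of beans, 84 mm in diameter, 137 mm high with its lid. One of three in a row that runs away from the robot between scale and canister. Origin: centre of its foot
- jar_b: the largest lidded jar full of beans in that row, 90 mm in diameter, 157 mm high with its lid. Origin: centre of its foot
- jar_c: lidded jar, less full, in that row, 84 mm in diameter, 137 mm high with its lid. Origin: centre of its foot
- cup: white tasting bowl, 80 mm in diameter, 58 mm high, on the table on the other side of the row from the collar. Origin: centre of its foot
Not all that is in view belongs to the job. Leave any black or yellow look-alike of the collar alone. What is shaped like the funnel but turquoise is not meant.

How it is judged:
By the outcome, as a careful person would: the job done as asked, in the order asked, and still so for the second after the job is handed in, while the arm keeps its last pose, push and grip.
It also fails if it takes over 67 s, if anything falls off the work surface, if the arm or the gripper's body presses on something with over 40 N, if the wrist force passes 120 N, or if a joint passes its speed limit or range.

## Working session

There is one attempt and no reset: what is moved stays moved. The work goes in short steps, Python scripts to look and compute and a tool call to move; the robot and the scene stay as the last step left them, time stands still between calls to the robot, and variables do not carry over. Pictures are saved under pics/ and viewed, and the job is handed in when it is done.

Besides the shell and the picture viewer there is one more tool, called after "Emit:" by a JSON object that holds its "api" and its "payload". send_rows: Moves the arm, as the interface text tells. Its arguments: {"type":"object","properties":{"commands":{"type":"array"}},"required":["commands"]}

```bash
mkdir -p pics; ls; python3 - <<'E'
from cell import ctrl
import cv2
print(ctrl.read_state())
for n in ("scene","top","wrist"):
    p=ctrl.camera_params(n); print(n,p)
    im=ctrl.get_image(n); cv2.imwrite(f"pics/{n}0.png",im[:,:,::-1])
E
```

```text
pics
{'clock': 0.0, 'qpos': array([-1.26180326,  0.62932838,  0.03847747,  1.51835306, -0.02700771,
        0.99628697, -0.02002957]), 'qd': array([ 0.00139993, -0.00083653, -0.00099243,  0.00037312,  0.0008473 ,
       -0.00149726,  0.00094679]), 'tau': array([ 4.79280498e-04, -5.63407302e+01,  1.22685716e+00, -1.93441290e+01,
        1.11176298e-02,  1.04139297e-02,  8.92335891e-06]), 'eef_pos': array([237.72722766, 604.33921663, 244.40598032]), 'tool_rot': array([3.14155496e+00, 1.85640100e-03, 1.19594106e+00]), 'force': array([0.32722346, 1.27822245, 1.08953377]), 'torque': array([-0.03913556, -0.03401068,  0.00934143]), 'width': 85.43439297458725}
scene {'fx': 382.71939433979355, 'fy': 382.71939433979355, 'cx': 258.1583561087072, 'cy': 190.5309744741374, 'cam_to_world': array([[ 5.41195542e-02,  7.55906895e-01, -6.52438381e-01,
         1.21446592e+03],
       [ 9.98534224e-01, -4.14213276e-02,  3.48378646e-02,
         6.15420108e+01],
       [-6.90681904e-04, -6.53367462e-01, -7.57040608e-01,
         9.17305541e+02],
       [ 0.00000000e+00,  0.00000000e+00,  0.00000000e+00,

[... 259 characters left out ...]
, -7.27606621e-04,  2.04806358e-02,
         6.48683631e+01],
       [-2.03208600e-02, -9.42688672e-02, -9.95339361e-01,
         1.42723859e+03],
       [ 0.00000000e+00,  0.00000000e+00,  0.00000000e+00,
         1.00000000e+00]])}
wrist {'fx': 297.3186396354542, 'fy': 297.3186396354542, 'cx': 259.52030396063253, 'cy': 194.81553220802334, 'cam_to_world': array([[ 3.67116657e-01,  8.98290700e-01,  2.41452227e-01,
         1.77059659e+02],
       [ 9.30174111e-01, -3.54192579e-01, -9.65595177e-02,
         6.29511251e+02],
       [-1.21792984e-03,  2.60041218e-01, -9.65596749e-01,
         3.74189514e+02],
       [ 0.00000000e+00,  0.00000000e+00,  0.00000000e+00,
         1.00000000e+00]])}
```

View pics/scene0.png

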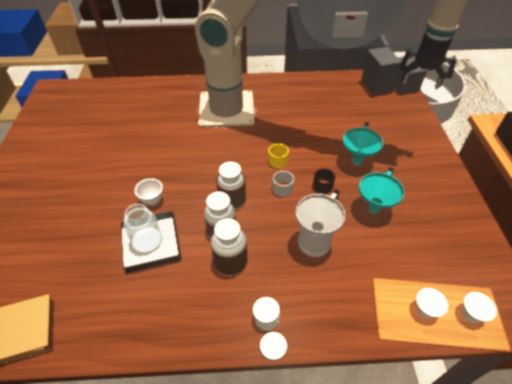

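View pics/top0.png

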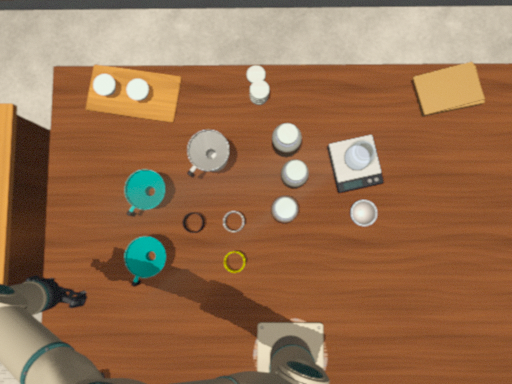

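View pics/wrist0.png

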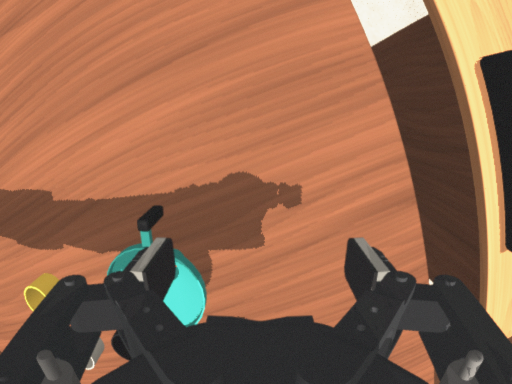

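```bash
cat > h.py <<'E'
import numpy as np, cv2
from cell import ctrl
P={}
def par(n):
    return ctrl.camera_params(n)
def ray(p,u,v,fish=False):
    T=p["cam_to_world"]
    x=(u-p["cx"])/p["fx"]; y=(v-p["cy"])/p["fy"]
    if fish:
        r=np.hypot(x,y); d=np.array([x/r*np.sin(r),y/r*np.sin(r),np.cos(r)]) if r>1e-9 else np.array([0,0,1.])
    else: d=np.array([x,y,1.])
    return T[:3,3], T[:3,:3]@d
def onz(p,u,v,z,fish=False):
    o,d=ray(p,u,v,fish); return o+d*(z-o[2])/d[2]
def proj(p,X,fish=False):
    T=p["cam_to_world"]; c=T[:3,:3].T@(np.asarray(X,float)-T[:3,3])
    if fish:
        th=np.arctan2(np.hypot(c[0],c[1]),c[2]); k=th/np.hypot(c[0],c[1])
        return np.array([p["cx"]+p["fx"]*k*c[0],p["cy"]+p["fy"]*k*c[1]])
    return np.array([p["cx"]+p["fx"]*c[0]/c[2],p["cy"]+p["fy"]*c[1]/c[2]])
def crop(im,x0,y0,x1,y1,s):
    return cv2.resize(im[y0:y1,x0:x1],None,fx=s,fy=s,interpolation=cv2.INTER_CUBIC)
E
python3 - <<'E'
import cv2,numpy as np
from h import crop
t=cv2.imread("pics/top0.png"); s=cv2.imread("pics/scene0.png")
cv2.imwrite("pics/t1.png",crop(t,170,110,270,260,4))
cv2.imwrite("pics/t2.png",crop(t,265,115,395,235,5))
cv2.imwrite("pics/s1.png",crop(s,110,150,350,280,3))
E
```

```text
(no output)
```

View pics/t1.png

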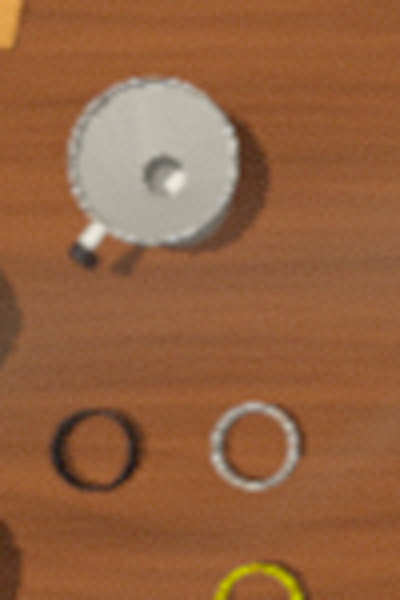

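View pics/t2.png

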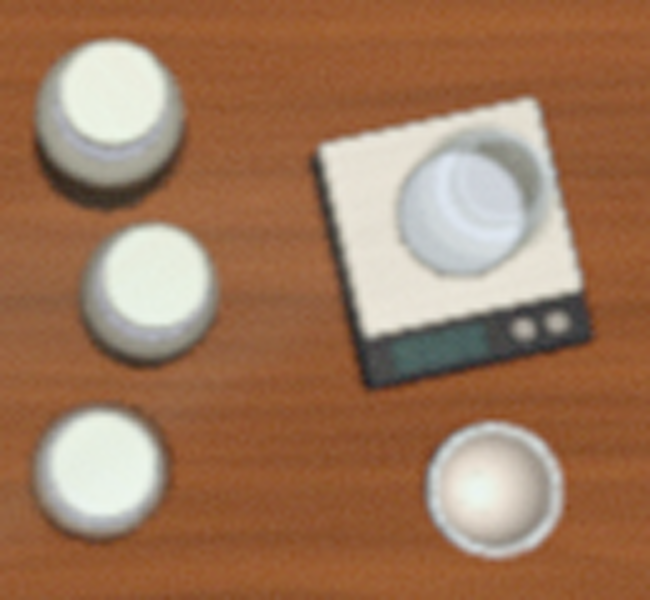

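View pics/s1.png

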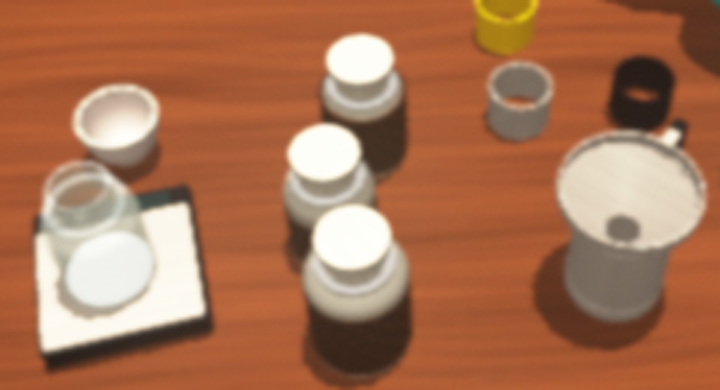

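```bash
python3 - <<'E'
from h import *
t=cv2.imread("pics/top0.png"); p=par("top"); s=cv2.imread("pics/scene0.png"); ps=par("scene")
hsv=cv2.cvtColor(t,cv2.COLOR_BGR2HSV)
def blobs(mask,box):
    x0,y0,x1,y1=box
    m=np.zeros_like(mask); m[y0:y1,x0:x1]=mask[y0:y1,x0:x1]
    m=cv2.morphologyEx(m,cv2.MORPH_CLOSE,np.ones((3,3)))
    c,_=cv2.findContours(m,cv2.RETR_EXTERNAL,cv2.CHAIN_APPROX_NONE)
    return max(c,key=cv2.contourArea)
low=((hsv[...,1]<90)).astype(np.uint8)*255
for nm,box,z in [("collar",(215,205,252,240),50),("funnel mouth",(180,125,240,175),142),("cup",(345,195,382,230),58),
   ("a?",(270,195,302,225),137),("mid",(280,158,312,190),137),("far",(268,120,305,155),157)]:
    if nm in("a?","mid","far"): mk=((hsv[...,1]<40)&(hsv[...,2]>200)).astype(np.uint8)*255
    else: mk=low
    c=blobs(mk,box); (u,v),(a,b),_=cv2.fitEllipse(c)
    X=onz(p,u,v,z); print(nm,round(u,1),round(v,1),round(a,1),round(b,1),X.round(1),"dia",round(a*2*0+ (a+b)/2*np.linalg.norm(onz(p,u+1,v,z)-X),1))
# grip black
mk=((hsv[...,2]<90)).astype(np.uint8)*255
c=blobs(mk,(180,160,200,182)); M=cv2.moments(c); u,v=M["m10"]/M["m00"],M["m01"]/M["m00"]; print("grip",u,v,onz(p,u,v,142))
# platform
mk=((hsv[...,1]<60)&(hsv[...,2]>170)).astype(np.uint8)*255
c=blobs(mk,(325,130,390,200)); r=cv2.minAreaRect(c);print(r,[onz(p,*q,40).round(1) for q in cv2.boxPoints(r)],onz(p,*r[0],40))
print("jarfoot guess",onz(p,357.4,157.6,45))
# scene collar
E
```

```text
collar 233.4 221.1 21.3 21.5 [422.1 176.7  50. ] dia 67.2
funnel mouth 207.4 151.4 41.8 46.9 [626.2 248.4 142. ] dia 132.1
cup 363.5 212.4 26.7 27.6 [ 449.5 -228.    58. ] dia 84.0
a? 285.1 207.7 19.6 20.3 [459.2  17.9 137. ] dia 58.5
mid 295.5 170.0 18.8 19.8 [571.1 -13.4 137. ] dia 57.0
far 287.1 133.1 18.9 20.3 [677.6  12.1 157. ] dia 57.5
grip 190.70666666666665 173.97333333333333 [558.55026652 296.92671813 142.        ]
((354.5882568359375, 157.6470489501953), (39.69827651977539, 44.90460968017578), 77.47119140625) [array([ 671.7, -124.5,   40. ]), array([ 703.1, -264.6,   40. ]), array([ 578.1, -289.1,   40. ]), array([ 547. , -150.2,   40. ])] [ 624.6970819  -207.13005678   40.        ]
jarfoot guess [ 623.97509147 -215.03064994   45.        ]
```

```bash
cat >> h.py <<'E'
from scipy.spatial.transform import Rotation as Rn
def plan(tgt,yaw_deg=None):
    s=ctrl.read_state(); R=Rn.from_euler("xyz",s["tool_rot"]).as_matrix()
    d=R.T@(np.asarray(tgt,float)-s["eef_pos"])
    y0=np.degrees(s["tool_rot"][2]); r=0
    if yaw_deg is not None:
        r=-(((yaw_deg-y0)+90)%180-90)
    print("t",round(s["clock"],2),"pos",s["eef_pos"].round(1),"rpy",np.degrees(s["tool_rot"]).round(2),"F",s["force"].round(2),"w",round(s["width"],1),"q",s["qpos"].round(2))
    print("shift",d.round(1),"roll",round(r,2))
    return d,r
E
python3 -c "
from h import *
plan([422,177,200],22.7)
s=ctrl.read_state();R=Rn.from_euler('xyz',s['tool_rot']).as_matrix();T=par('wrist')['cam_to_world']
print((R.T@(T[:3,3]-s['eef_pos'])).round(1),(R.T@T[:3,:3]).round(3))"
```

```text
t 0.15 pos [237.8 604.5 244.6] rpy [1.800e+02 8.000e-02 6.852e+01] F [ 0.47  0.2  -0.94] w 85.6 q [-1.26  0.63  0.04  1.52 -0.03  1.   -0.02]
shift [-330.3  327.9   45.1] roll 45.82
[   0.9  -65.7 -129.7] [[ 1.    -0.001  0.   ]
 [ 0.001  0.966  0.26 ]
 [-0.001 -0.26   0.966]]
```

Emit:
{"api": "send_rows", "payload": {"commands": [[85, -33, 33, 5, 8], [85, -66, 66, 10, 16], [85, -99, 99, 15, 24], [85, -132, 132, 20, 32], [85, -165, 164, 25, 40]]}}

```text
clock: 0.65
eef_pos: [330.5, 389.0, 219.7]
tool_rot: [3.141, 0.001, 0.492]
force: [1.0, 0.5, -0.0]
width: 85.1
```

```bash
python3 -c "
from h import *
plan([422,177,200],22.7)"
```

```text
t 0.65 pos [330.5 389.  219.7] rpy [1.7994e+02 5.0000e-02 2.8200e+01] F [ 0.97  0.45 -0.04] w 85.1 q [-1.08  0.47  0.23  1.93 -0.15  0.75 -0.27]
shift [-19.5 230.   19.9] roll 5.5
```

Emit:
{"api": "send_rows", "payload": {"commands": [[85, -4, 47, 4, 1], [85, -8, 94, 8, 2], [85, -12, 140, 12, 3], [85, -16, 185, 16, 4], [85, -19, 230, 20, 5.5]]}}

```text
clock: 1.15
eef_pos: [422.7, 175.5, 199.8]
tool_rot: [3.141, 0.001, 0.396]
force: [1.3, -0.2, 0.3]
width: 84.9
```

```bash
python3 -c "
from h import *
plan([422,177,200],22.7)
p=par('wrist'); im=ctrl.get_image('wrist')[:,:,::-1]; cv2.imwrite('pics/w1.png',im)
print(p['cam_to_world'].round(3), proj(p,[422,177,50],True))"
```

```text
t 1.15 pos [422.7 175.5 199.8] rpy [1.7994e+02 4.0000e-02 2.2660e+01] F [ 1.3  -0.17  0.34] w 84.9 q [-0.63  0.44  0.25  2.09 -0.17  0.63  0.13]
shift [-0.1 -1.6 -0.2] roll -0.04
[[ 9.23000e-01  3.71000e-01  1.00000e-01  3.97721e+02]
 [ 3.84000e-01 -8.91000e-01 -2.41000e-01  2.37099e+02]
 [-0.00000e+00  2.61000e-01 -9.65000e-01  3.29467e+02]
 [ 0.00000e+00  0.00000e+00  0.00000e+00  1.00000e+00]] [258.83156014 184.20257703]
```

View pics/w1.png

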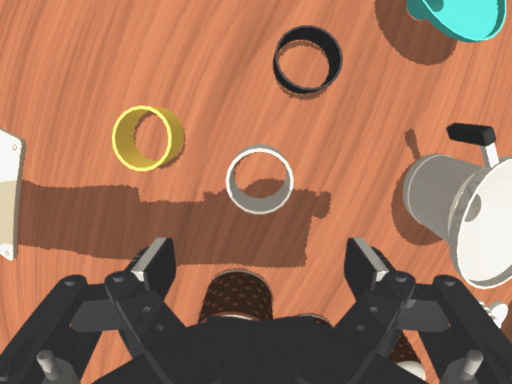

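```bash
cat >> h.py <<'E'
def circ(pts):
    A=np.c_[2*pts[:,:2],np.ones(len(pts))]; b=(pts[:,:2]**2).sum(1)
    w=np.ones(len(pts))>0
    for _ in range(4):
        s,*_=np.linalg.lstsq(A[w],b[w],rcond=None); r=np.sqrt(s[2]+s[0]**2+s[1]**2)
        e=np.hypot(pts[:,0]-s[0],pts[:,1]-s[1])-r; w=abs(e)<2*np.std(e[w])+.3
    return s[:2],r,np.std(e[w]),w.sum()
E
python3 - <<'E'
from h import *
p=par('wrist'); im=cv2.imread('pics/w1.png'); hsv=cv2.cvtColor(im,cv2.COLOR_BGR2HSV)
cv2.imwrite('pics/w1c.png',crop(im,215,135,305,225,6))
m=((hsv[...,1]<60)&(hsv[...,2]>185)).astype(np.uint8)*255
k=np.zeros_like(m);k[140:220,220:300]=m[140:220,220:300]
c,h=cv2.findContours(k,cv2.RETR_CCOMP,cv2.CHAIN_APPROX_NONE)
for i,q in enumerate(c):
    if len(q)<60: continue
    X=np.array([onz(p,*x[0],50,True) for x in q]); print(h[0][i],circ(X))
print(ctrl.read_state()['eef_pos'])
E
```

```text
[-1 -1  1 -1] (array([424.82568333, 170.41226997]), np.float64(32.123211337233414), np.float64(0.3029243515072427), np.int64(188))
[-1 -1 -1  0] (array([425.25060502, 169.67238105]), np.float64(30.103371180422112), np.float64(0.33140004870881), np.int64(174))
[425.92225581 166.95403128 199.70217828]
```

View pics/w1c.png

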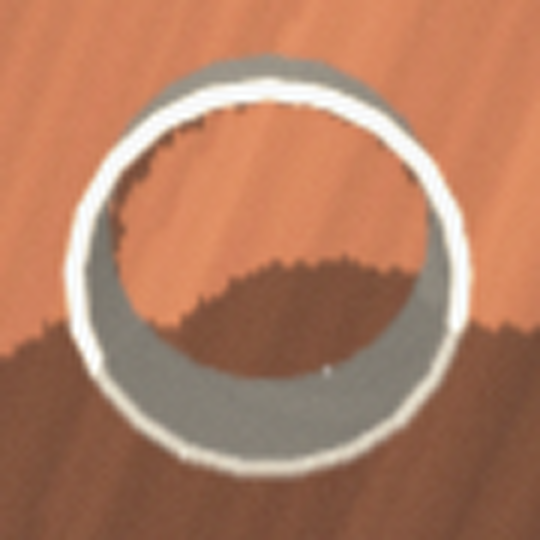

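```bash
cat >> h.py <<'E'
def ring(p,im,z,box,fish,lo=185):
    hsv=cv2.cvtColor(im,cv2.COLOR_BGR2HSV); m=((hsv[...,1]<60)&(hsv[...,2]>lo)).astype(np.uint8)*255
    x0,y0,x1,y1=box;k=np.zeros_like(m);k[y0:y1,x0:x1]=m[y0:y1,x0:x1]
    c,h=cv2.findContours(k,cv2.RETR_CCOMP,cv2.CHAIN_APPROX_NONE)
    for i,q in enumerate(c):
        if len(q)<60: continue
        X=np.array([onz(p,*x[0],z,fish) for x in q]); print('hole' if h[0][i][3]>=0 else 'outer',circ(X))
def shot(n,name):
    p=par(n); im=ctrl.get_image(n)[:,:,::-1].copy(); cv2.imwrite(f'pics/{name}.png',im); return p,im
E
python3 - <<'E'
from h import *
plan([422,177,200],22.7)
ctrl.get_image('top')
plan([422,177,200],22.7)
p,im=shot('wrist','w2')
plan([422,177,200],22.7)
print(proj(p,[424,174,50],True))
ring(p,im,50,(200,120,320,240),True)
E
```

```text
t 1.2 pos [425.9 167.  199.7] rpy [1.7961e+02 4.0000e-02 2.1960e+01] F [ 2.55 -6.51 -0.04] w 85.0 q [-0.62  0.44  0.25  2.09 -0.17  0.63  0.13]
shift [  0.1 -10.8  -0.4] roll -0.74
t 1.25 pos [424.6 170.5 199.8] rpy [1.7974e+02 7.0000e-02 2.2030e+01] F [ 0.58  0.08 -0.22] w 84.7 q [-0.63  0.44  0.25  2.09 -0.17  0.63  0.12]
shift [ 0.  -7.  -0.2] roll -0.67
t 1.3 pos [423.4 173.9 199.8] rpy [1.7987e+02 7.0000e-02 2.2280e+01] F [-0.52  0.95 -0.83] w 84.9 q [-0.63  0.44  0.25  2.09 -0.17  0.63  0.12]
shift [-0.2 -3.4 -0.2] roll -0.42
[259.7651951  181.73400591]
outer (array([421.24457204, 179.75936253]), np.float64(32.12109021243483), np.float64(0.30456952853492214), np.int64(187))
hole (array([421.57031614, 179.09598798]), np.float64(30.053731258873874), np.float64(0.3458345105460491), np.int64(176))
```

Emit:
{"api": "send_rows", "payload": {"commands": [[85, 0, -5, 0, 0], [85, 0, -5, 0, 0], [85, 0, -5, 0, 0]]}}

```text
clock: 1.6
eef_pos: [420.9, 180.2, 199.8]
tool_rot: [3.14, 0.001, 0.392]
force: [-0.5, 1.0, -0.1]
width: 84.8
```

```bash
python3 - <<'E'
from h import *
plan([421.4,179.5,60],22.7)
p,im=shot('wrist','w3')
plan([421.4,179.5,60],22.7)
ring(p,im,50,(200,120,320,240),True)
E
```

```text
t 1.6 pos [420.9 180.2 199.8] rpy [1.799e+02 8.000e-02 2.248e+01] F [-0.45  0.95 -0.1 ] w 84.8 q [-0.65  0.44  0.25  2.09 -0.17  0.63  0.11]
shift [  0.4   0.6 139.8] roll -0.22
t 1.65 pos [421.  180.  199.8] rpy [1.7989e+02 7.0000e-02 2.2450e+01] F [-0.2  -0.2   0.43] w 84.9 q [-0.65  0.44  0.25  2.09 -0.17  0.63  0.11]
shift [  0.4   0.3 139.8] roll -0.25
outer (array([421.18068612, 179.84076815]), np.float64(32.034688647792976), np.float64(0.3101903345834202), np.int64(187))
hole (array([421.63526751, 179.03698499]), np.float64(30.118986427158067), np.float64(0.34216825417199337), np.int64(173))
```

Emit:
{"api": "send_rows", "payload": {"commands": [[85, 0.3, 0.5, 40, 0], [85, 0.3, 0.5, 80, 0], [85, 0.3, 0.5, 120, 0], [85, 0.3, 0.5, 150, 0], [85, 0.3, 0.5, 160, 0]]}}

```text
clock: 2.15
eef_pos: [419.5, 179.2, 37.2]
tool_rot: [3.14, 0.007, 0.394]
force: [-0.0, 1.5, -0.2]
width: 85.2
```

Emit:
{"api": "send_rows", "payload": {"commands": [[85, 0, 0, 5, 0], [85, 0, 0, 5, 0], [85, 0, 0, 5, 0]]}}

```text
clock: 2.45
eef_pos: [419.3, 179.8, 32.3]
tool_rot: [3.14, 0.007, 0.395]
force: [-0.7, -0.2, 0.7]
width: 85.3
```

```bash
python3 - <<'E'
from h import *
plan([421.4,179.4,30],22.5)
p,im=shot('wrist','w4')
E
```

```text
t 2.45 pos [419.3 179.8  32.3] rpy [179.92   0.39  22.64] F [-0.69 -0.25  0.73] w 85.3 q [-0.6   0.77  0.19  2.19 -0.6   0.24  0.53]
shift [1.8 1.2 2.3] roll 0.14
```

View pics/w4.png

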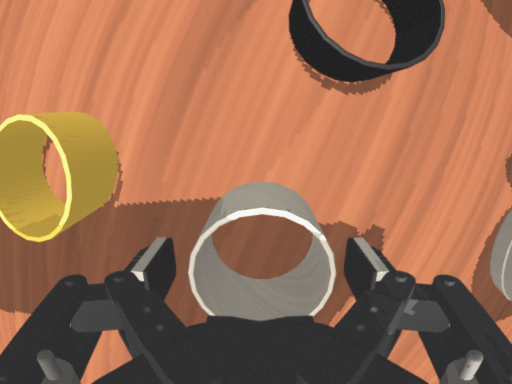

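Emit:
{"api": "send_rows", "payload": {"commands": [[85, 1.5, 1, 0, 0], [85, 1.5, 1, 0, 0], [60, 1.5, 1, 0, 0], [60, 1.5, 1, 0, 0], [60, 1.5, 1, 0, 0]]}}

```text
clock: 3.0
eef_pos: [421.6, 179.5, 33.4]
tool_rot: [3.141, 0.005, 0.394]
force: [-1.8, -1.3, 9.3]
width: 62.9
```

Emit:
{"api": "send_rows", "payload": {"commands": [[55, 0, 0, 0, 0], [55, 0, 0, 0, 0], [55, 0, 0, 0, 0], [55, 0, 0, 0, 0]]}}

```text
clock: 3.4
eef_pos: [421.6, 179.5, 33.5]
tool_rot: [3.141, 0.005, 0.394]
force: [0.3, -0.9, 3.2]
width: 62.7
```

```bash
python3 - <<'E'
from h import *
plan([421.4,179.4,130],22.5)
p,im=shot('wrist','w5')
ring(p,im,50,(150,150,360,330),True)
E
```

```text
t 3.4 pos [421.6 179.5  33.5] rpy [179.97   0.28  22.56] F [ 0.26 -0.87  3.24] w 62.7 q [-0.6   0.77  0.2   2.19 -0.61  0.24  0.53]
shift [ -0.7   0.  -96.5] roll 0.06
outer (array([422.21961831, 179.51122664]), np.float64(31.18097751692095), np.float64(0.955812196566313), np.int64(571))
```

View pics/w5.png

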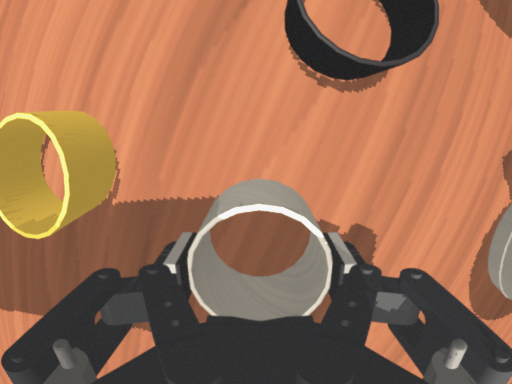

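Emit:
{"api": "send_rows", "payload": {"commands": [[55, 0, 0, -15, 0], [55, 0, 0, -50, 0], [55, 0, 0, -95, 0], [55, 0, 0, -140, 0], [55, 0, 0, -180, 0]]}}

```text
clock: 3.95
eef_pos: [422.1, 179.8, 215.2]
tool_rot: [3.141, 0.005, 0.394]
force: [1.1, 1.1, -1.8]
width: 62.9
```

Emit:
{"api": "send_rows", "payload": {"commands": [[55, 0, 0, -40, 0], [55, 0, 0, -50, 0], [55, 0, 0, -50, 0]]}}

```text
clock: 4.25
eef_pos: [422.8, 180.5, 266.1]
tool_rot: [-3.142, 0.002, 0.395]
force: [-0.1, -0.3, -0.7]
width: 62.9
```

```bash
python3 - <<'E'
from h import *
plan([624,-213,250],-19)
p,im=shot('wrist','w6')
z=ctrl.read_state()['eef_pos'][2]
ring(p,im,z+16.5,(150,150,360,330),True)
E
```

```text
t 4.25 pos [422.8 180.5 266.1] rpy [-1.800e+02  1.300e-01  2.261e+01] F [-0.14 -0.25 -0.7 ] w 62.9 q [-0.91  0.38  0.62  2.01 -0.3   0.84  0.26]
shift [ 34.5 440.6  16. ] roll 41.61
outer (array([423.69577656, 179.59642767]), np.float64(31.593351279671907), np.float64(0.9083616324218917), np.int64(574))
```

View pics/w6.png

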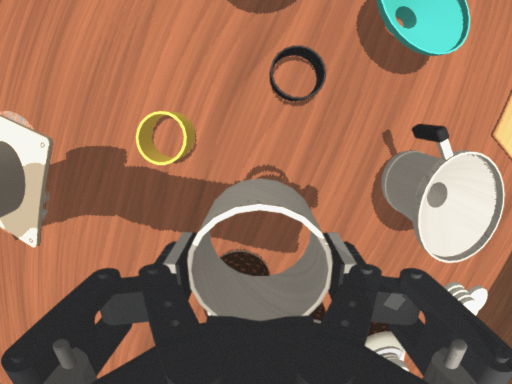

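```bash
python3 - <<'E'
from h import *
plan([598,-287,262],-19)
E
```

```text
t 4.3 pos [421.8 180.2 264.7] rpy [179.98   0.31  22.6 ] F [-0.58  0.17 -1.08] w 62.9 q [-0.91  0.39  0.62  2.01 -0.3   0.84  0.26]
shift [-16.9 499.    3. ] roll 41.6
```

Emit:
{"api": "send_rows", "payload": {"commands": [[55, -1, 15, 0, 2], [55, -2, 50, 0, 6], [55, -4, 95, 0, 10], [55, -6, 140, 0, 14], [55, -8, 185, 0, 18]]}}

```text
clock: 4.8
eef_pos: [484.7, 3.4, 263.0]
tool_rot: [3.139, 0.009, 0.075]
force: [1.2, 1.3, -1.8]
width: 63.0
```

```bash
python3 - <<'E'
from h import *
plan([598,-287,262],-19)
E
```

```text
t 4.8 pos [484.7   3.4 263. ] rpy [179.83   0.5    4.32] F [ 1.19  1.34 -1.76] w 63.0 q [-0.55  0.45  0.7   1.95 -0.37  0.88  0.41]
shift [ 91.1 298.1   1. ] roll 23.32
```

Emit:
{"api": "send_rows", "payload": {"commands": [[55, 14, 45, 0, 4], [55, 28, 90, 0, 8], [55, 42, 135, 0, 12], [55, 56, 180, 0, 16], [55, 68, 220, 0, 20]]}}

```text
clock: 5.3
eef_pos: [567.9, -214.7, 260.5]
tool_rot: [3.135, 0.011, -0.28]
force: [-0.1, 0.2, -0.0]
width: 62.8
```

```bash
python3 - <<'E'
from h import *
plan([598,-287,262],-19)
E
```

```text
t 5.3 pos [ 567.9 -214.7  260.5] rpy [179.6    0.63 -16.07] F [-0.1   0.19 -0.  ] w 62.8 q [-0.12  0.66  0.74  1.63 -0.48  1.06  0.48]
shift [48.9 61.2 -1.6] roll 2.93
```

Emit:
{"api": "send_rows", "payload": {"commands": [[55, 25, 30, -1, 1.5], [55, 40, 50, -1, 2], [55, 48, 60, -1, 3], [55, 49, 61, -1, 3], [55, 49, 61, -1, 3]]}}

```text
clock: 5.8
eef_pos: [597.5, -285.9, 260.1]
tool_rot: [3.135, 0.013, -0.333]
force: [1.0, -0.4, -0.7]
width: 62.9
```

Emit:
{"api": "send_rows", "payload": {"commands": [[55, 0, 0, 0, 0], [55, 0, 0, 0, 0], [55, 0, 0, 0, 0]]}}

```text
clock: 6.1
eef_pos: [597.7, -284.6, 260.3]
tool_rot: [3.136, 0.013, -0.331]
force: [-0.1, -0.1, -0.3]
width: 62.9
```

```bash
python3 - <<'E'
from h import *
plan([598,-287,262],-19)
p,im=shot('wrist','w7')
plan([598,-287,262],-19)
np.save('p7.npy',p['cam_to_world'])
print(proj(p,[624,-213,170],True),proj(p,[624,-213,40],True))
E
```

```text
t 6.1 pos [ 597.7 -284.6  260.3] rpy [179.68   0.75 -18.99] F [-0.11 -0.05 -0.34] w 62.9 q [ 0.01  0.74  0.73  1.46 -0.51  1.15  0.49]
shift [ 1.1  2.2 -1.7] roll 0.01
t 6.15 pos [ 597.7 -284.9  260.4] rpy [179.66   0.73 -19.01] F [ 0.4  -0.32 -1.3 ] w 63.0 q [ 0.01  0.74  0.73  1.46 -0.51  1.15  0.49]
shift [ 0.9  1.9 -1.6] roll -0.01
[263.2452482  102.97611935] [263.25418656 107.53190327]
```

View pics/w7.png

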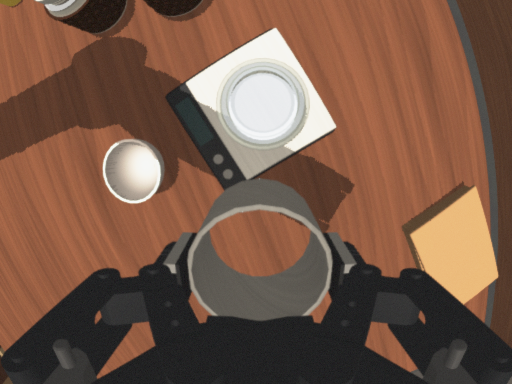

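```bash
python3 -c "
from h import *
im=cv2.imread('pics/w7.png'); cv2.imwrite('pics/w7c.png',crop(im,205,45,320,160,5))"
```

```text
(no output)
```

View pics/w7c.png

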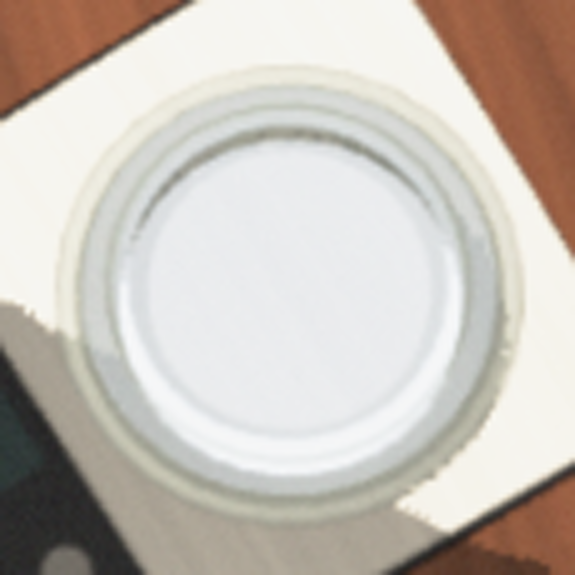

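```bash
cat > jr.py <<'E'
from h import *
def jar(p,im,c0):
    g=cv2.cvtColor(im,cv2.COLOR_BGR2GRAY)
    e=cv2.Canny(cv2.GaussianBlur(g,(0,0),0.8),15,40)
    ys,xs=np.nonzero(e)
    r=np.hypot(xs-c0[0],ys-c0[1]); k=r<60; xs,ys=xs[k],ys[k]
    for nm,z,rad in [("body",120,42),("bead",144,34),("neck",168,28),("lip",170,26.5),("bore",170,23.5)]:
        X=np.array([onz(p,u,v,z,True) for u,v in zip(xs,ys)])
        c=onz(p,*c0,z,True)[:2]
        for _ in range(3):
            d=np.hypot(X[:,0]-c[0],X[:,1]-c[1]); s=abs(d-rad)<2
            if s.sum()<20: break
            c,rr,sd,n=circ(X[s])
        else: print(nm,c.round(1),"r",round(rr,1),"sd",round(sd,2),n)
E
python3 - <<'E'
from jr import *
p=par('wrist'); p['cam_to_world']=np.load('p7.npy')
jar(p,cv2.imread('pics/w7.png'),(262.8,103.2))
E
```

```text
body [ 624.2 -210.5] r 42.1 sd 0.48 329
bead [ 623.6 -210.7] r 34.5 sd 0.72 353
neck [ 624.6 -213. ] r 28.1 sd 1.11 393
lip [ 623.5 -213.2] r 26.4 sd 1.09 370
bore [ 624.2 -211.8] r 23.3 sd 1.03 318
```

```bash
cat >> h.py <<'E'
def zt():
    return Rn.from_euler("xyz",ctrl.read_state()["tool_rot"]).as_matrix()[:,2]
E
python3 - <<'E'
from h import *
print(zt())
plan(np.array([624.1,-210.8,182])-33.5*zt(),-19)
E
```

```text
[-0.01399856 -0.00138368 -0.99990106]
t 6.15 pos [ 597.7 -284.9  260.4] rpy [179.66   0.73 -19.01] F [ 0.4  -0.32 -1.3 ] w 63.0 q [ 0.01  0.74  0.73  1.46 -0.51  1.15  0.49]
shift [  1.8 -79.2  44.4] roll -0.01
```

Emit:
{"api": "send_rows", "payload": {"commands": [[55, 0, -20, 0, 0], [55, 1, -45, 5, 0], [55, 1.8, -68, 12, 0], [55, 1.8, -79, 22, 0], [55, 1.8, -79.2, 32, 0]]}}

```text
clock: 6.65
eef_pos: [625.5, -208.3, 227.1]
tool_rot: [3.137, 0.013, -0.328]
force: [-0.4, -0.1, -1.7]
width: 62.9
```

Emit:
{"api": "send_rows", "payload": {"commands": [[55, 0, 0, 5, 0], [55, 0, 0, 8, 0], [55, 0, 0, 8, 0], [55, 0, 0, 8, 0]]}}

```text
clock: 7.05
eef_pos: [625.2, -209.5, 219.5]
tool_rot: [3.136, 0.012, -0.33]
force: [0.6, 0.1, -1.4]
width: 63.0
```

```bash
python3 - <<'E'
from h import *
plan(np.array([624.1,-210.8,176])-33.5*zt(),-19)
p,im=shot('wrist','w8'); ps,s=shot('scene','s8'); pt,t=shot('top','t8')
print(proj(ps,[624,-211,170]))
cv2.imwrite('pics/s8c.png',crop(s,90,120,230,280,5)); cv2.imwrite('pics/t8c.png',crop(t,310,90,410,200,5))
cv2.imwrite('pics/w8c.png',crop(im,170,150,350,330,4))
E
```

```text
t 7.05 pos [ 625.2 -209.5  219.5] rpy [179.7    0.71 -18.88] F [ 0.56  0.09 -1.35] w 63.0 q [-0.1   0.78  0.71  1.52 -0.54  1.07  0.41]
shift [-0.1  1.3 10. ] roll 0.12
[134.75082713 212.16389536]
```

View pics/s8c.png

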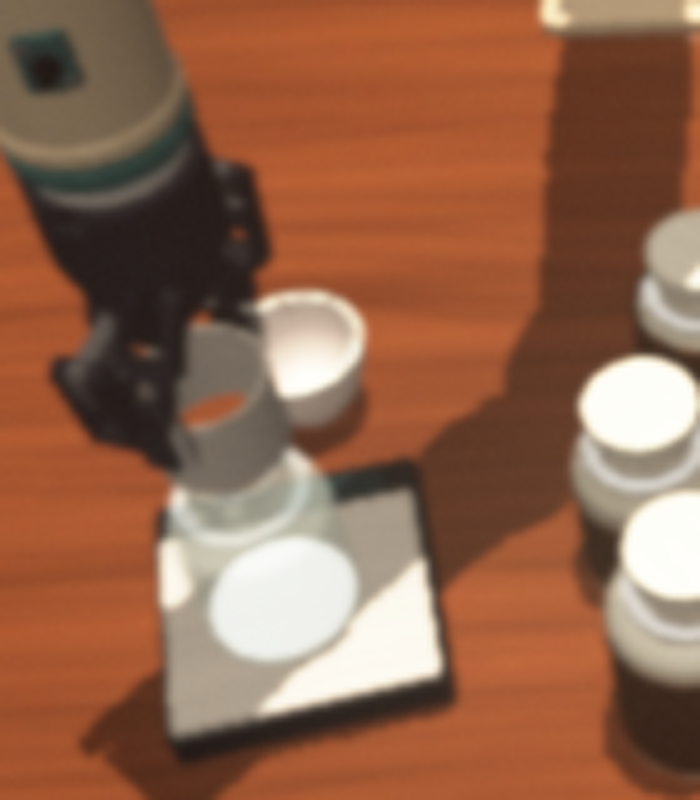

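View pics/w8c.png

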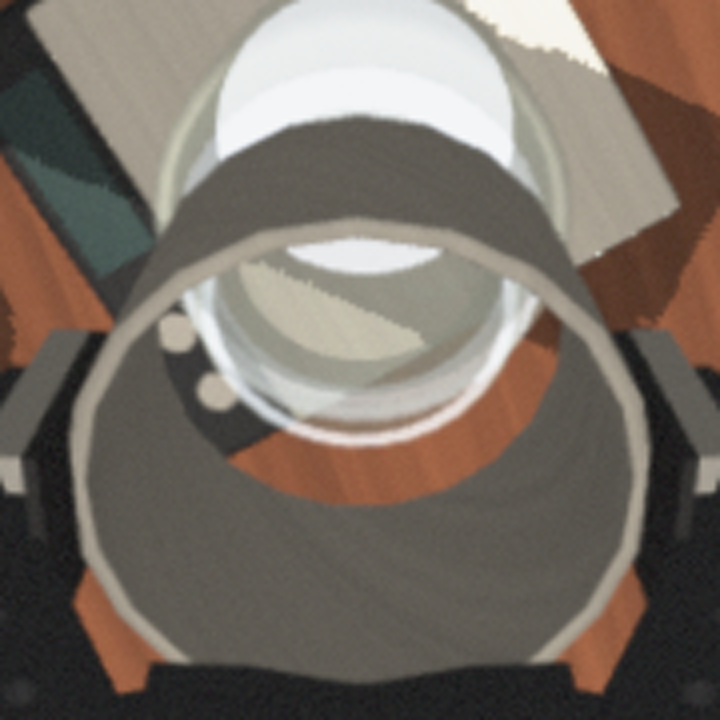

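```bash
python3 - <<'E'
from h import *
s=ctrl.read_state();p=par('wrist'); R=Rn.from_euler("xyz",s["tool_rot"]).as_matrix();T=s['eef_pos']
def cr(pt): q=proj(p,pt,True); return ((q-[170,150])*4).round(0)
def tool(v): return T+R@np.array(v,float)
for y in(-1,0,1): print("collar bottom front",y,cr(tool([0,30+y,33.5])), "top back outer",cr(tool([0,-32.5+y,-16.5])),"bot back outer",cr(tool([0,-32.5+y,33.5])))
yt=R[:,1]
for r in(27,28):
  for dy in (-1,0,1):
    print("lip front r",r,dy,cr(np.array([624.1,-210.8,170])+(r+dy)*yt))
E
```

```text
collar bottom front -1 [359. 497.] top back outer [359. 205.] bot back outer [358. 105.]
collar bottom front 0 [359. 503.] top back outer [359. 214.] bot back outer [358. 112.]
collar bottom front 1 [359. 508.] top back outer [359. 224.] bot back outer [358. 119.]
lip front r 27 -1 [358. 445.]
lip front r 27 0 [358. 450.]
lip front r 27 1 [358. 455.]
lip front r 28 -1 [358. 450.]
lip front r 28 0 [358. 455.]
lip front r 28 1 [358. 460.]
```

Emit:
{"api": "send_rows", "payload": {"commands": [[55, 0, 0.4, 4, 0], [55, 0, 0.4, 8, 0], [55, 0.1, 0.4, 12, 0], [55, 0.1, 0.4, 16, 0], [55, 0.1, 0.4, 20, 0]]}}

```text
clock: 7.7
eef_pos: [625.1, -209.2, 199.1]
tool_rot: [3.137, 0.012, -0.329]
force: [0.5, -0.4, -0.5]
width: 62.8
```

```bash
python3 - <<'E'
from h import *
plan(np.array([624.1,-210.8,144])-33.5*zt(),-19)
p,im=shot('wrist','w9')
cv2.imwrite('pics/w9c.png',crop(im,170,150,350,330,4))
plan(np.array([624.1,-210.8,144])-33.5*zt(),-19)
E
```

```text
t 7.7 pos [ 625.1 -209.2  199.1] rpy [179.72   0.72 -18.82] F [ 0.47 -0.44 -0.52] w 62.8 q [-0.1   0.8   0.7   1.54 -0.56  1.03  0.42]
shift [ 0.3  1.6 21.6] roll 0.18
t 7.75 pos [ 624.8 -209.   198.4] rpy [179.72   0.78 -18.83] F [-0.53  0.66 -0.96] w 63.0 q [-0.1   0.8   0.7   1.54 -0.56  1.03  0.42]
shift [ 0.7  1.7 20.9] roll 0.17
```

View pics/w9c.png

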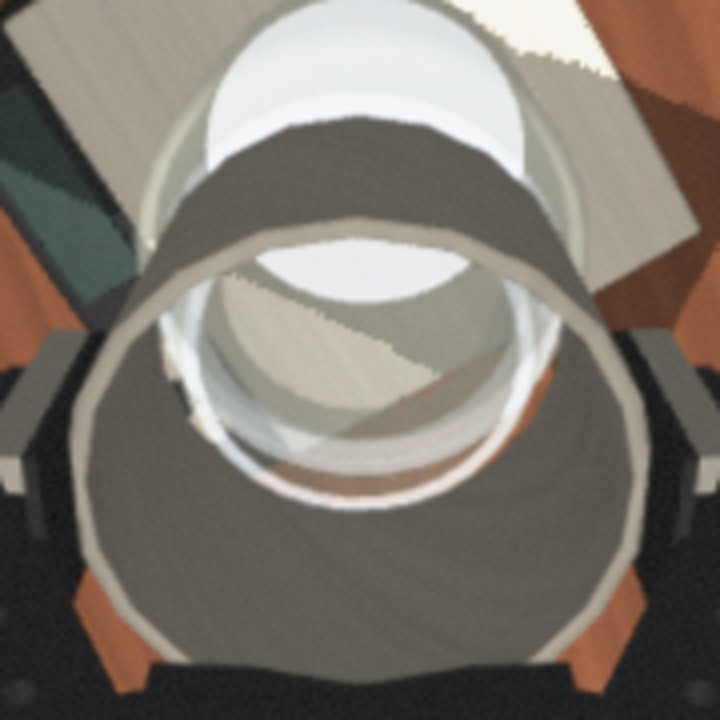

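Emit:
{"api": "send_rows", "payload": {"commands": [[55, 0.2, 0.2, 4, 0], [55, 0.3, 0.2, 8, 0], [55, 0.3, 0.2, 12, 0], [55, 0.3, 0.2, 16, 0], [55, 0.3, 0.2, 18, 0]]}}

```text
clock: 8.25
eef_pos: [624.6, -209.1, 179.9]
tool_rot: [3.137, 0.014, -0.329]
force: [0.6, -0.3, -1.0]
width: 62.8
```

```bash
python3 - <<'E'
from h import *
plan(np.array([624.1,-210.8,144])-33.5*zt(),-19)
E
```

```text
t 8.25 pos [ 624.6 -209.1  179.9] rpy [179.73   0.81 -18.83] F [ 0.62 -0.34 -0.96] w 62.8 q [-0.09  0.82  0.69  1.55 -0.58  1.    0.44]
shift [0.6 1.6 2.4] roll 0.17
```

Gliding down without contact. Lower the last bit until it touches.

Emit:
{"api": "send_rows", "payload": {"commands": [[55, 0.2, 0, 1, 0], [55, 0.2, 0, 2, 0], [55, 0.2, 0, 2, 0]]}}

```text
clock: 8.55
eef_pos: [624.8, -209.3, 177.9]
tool_rot: [3.137, 0.014, -0.329]
force: [-0.5, -0.2, -1.3]
width: 63.0
```

Emit:
{"api": "send_rows", "payload": {"commands": [[55, 0, 0, 1, 0], [55, 0, 0, 1, 0]]}}

```text
clock: 8.75
eef_pos: [624.9, -209.4, 177.6]
tool_rot: [3.137, 0.013, -0.329]
force: [-0.4, -0.2, 3.9]
width: 62.9
```

Emit:
{"api": "send_rows", "payload": {"commands": [[68, 0, 0, 0, 0], [72, 0, 0, 0, 0], [80, 0, 0, 0, 0], [85, 0, 0, 0, 0], [85, 0, 0, 0, 0]]}}

```text
clock: 9.25
eef_pos: [624.8, -209.4, 177.5]
tool_rot: [3.137, 0.014, -0.329]
force: [0.1, -0.6, 0.5]
width: 85.1
```

Emit:
{"api": "send_rows", "payload": {"commands": [[85, 0, 0, 0, 0], [85, 0, 0, -10, 0], [85, 0, 0, -30, 0], [85, 0, 0, -60, 0], [85, 0, 0, -90, 0]]}}

```text
clock: 9.75
eef_pos: [626.0, -209.5, 269.0]
tool_rot: [3.137, 0.014, -0.329]
force: [0.6, -0.2, -0.3]
width: 85.4
```

```bash
python3 - <<'E'
from h import *
plan([624,-211,300],-19)
p,im=shot('wrist','w10'); ps,s=shot('scene','s10')
plan([624,-211,300],-19)
cv2.imwrite('pics/s10c.png',crop(s,90,120,230,280,5)); 
E
```

```text
t 9.75 pos [ 626.  -209.5  269. ] rpy [179.72   0.78 -18.85] F [ 0.65 -0.21 -0.33] w 85.4 q [-0.12  0.73  0.74  1.46 -0.51  1.17  0.38]
shift [ -1.8   2.2 -30.9] roll 0.15
t 9.85 pos [ 628.2 -211.3  273. ] rpy [179.68   0.27 -18.83] F [ 1.27 -0.09  0.07] w 85.2 q [-0.12  0.73  0.75  1.45 -0.51  1.16  0.38]
shift [ -4.2   1.2 -27. ] roll 0.17
```

View pics/s10c.png

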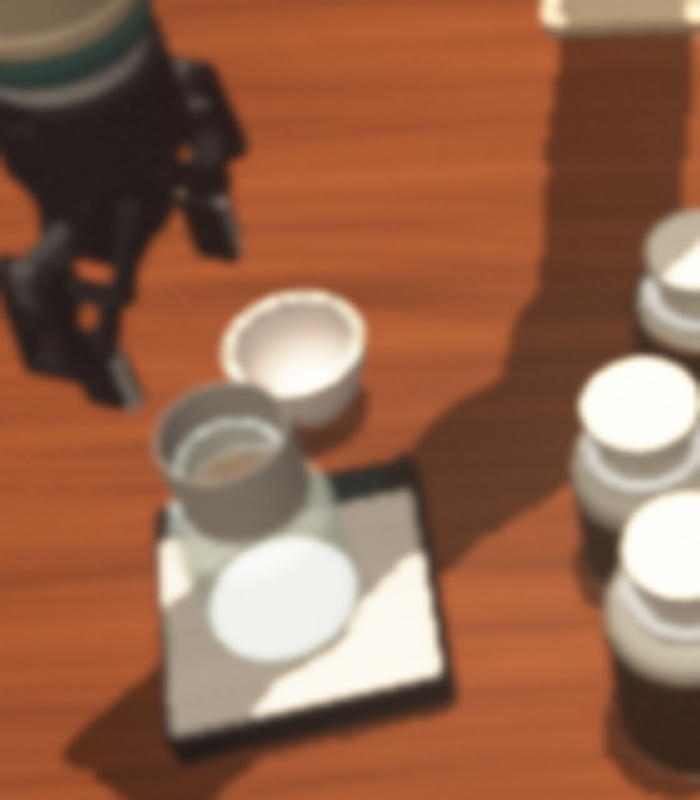

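View pics/w10.png

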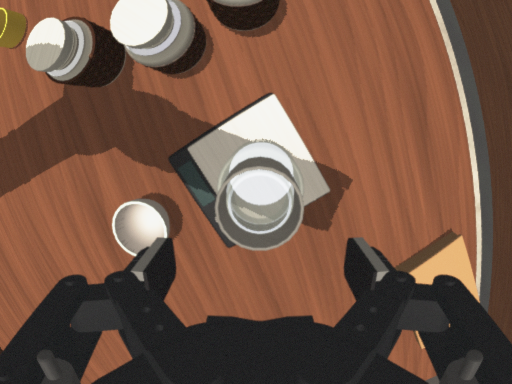

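```bash
python3 - <<'E'
from h import *
plan([620,253,285],55)
E
```

```text
t 9.85 pos [ 628.2 -211.3  273. ] rpy [179.68   0.27 -18.83] F [ 1.27 -0.09  0.07] w 85.2 q [-0.12  0.73  0.75  1.45 -0.51  1.16  0.38]
shift [-157.7 -436.7  -13.7] roll -73.83
```

Emit:
{"api": "send_rows", "payload": {"commands": [[85, -10, -25, -3, -4], [85, -24, -65, -6, -10], [85, -40, -110, -9, -17], [85, -56, -155, -12, -24], [85, -72, -200, -13, -31]]}}

```text
clock: 10.35
eef_pos: [624.5, 3.0, 285.8]
tool_rot: [3.139, 0.006, 0.217]
force: [0.9, -0.7, -0.3]
width: 85.0
```

```bash
python3 - <<'E'
from h import *
plan([620,253,285],55)
E
```

```text
t 10.35 pos [624.5   3.  285.8] rpy [179.86   0.35  12.43] F [ 0.93 -0.67 -0.33] w 85.0 q [-0.42  0.63  0.63  1.55 -0.39  1.1   0.52]
shift [ 4.940e+01 -2.451e+02 -1.000e-01] roll -42.57
```

Emit:
{"api": "send_rows", "payload": {"commands": [[85, 9, -45, 0, -8], [85, 18, -90, 0, -16], [85, 27, -135, 0, -24], [85, 36, -180, 0, -32], [85, 43, -215, 0, -38]]}}

```text
clock: 10.85
eef_pos: [619.4, 225.9, 285.1]
tool_rot: [-3.139, 0.005, 0.888]
force: [0.5, 0.7, -0.4]
width: 84.9
```

```bash
python3 - <<'E'
from h import *
plan([620,253,285],55)
E
```

```text
t 10.85 pos [619.4 225.9 285.1] rpy [-179.83    0.3    50.86] F [ 0.5   0.65 -0.43] w 84.9 q [-0.64  0.65  0.45  1.44 -0.29  1.13  0.74]
shift [ 21.4 -16.6   0.1] roll -4.14
```

Emit:
{"api": "send_rows", "payload": {"commands": [[85, 15, -12, 0, -3], [85, 20, -15, 0, -4], [85, 21, -16, 0, -4], [85, 21, -16, 0, -4], [85, 21, -16, 0, -4]]}}

```text
clock: 11.35
eef_pos: [620.8, 249.5, 285.3]
tool_rot: [-3.139, 0.006, 0.953]
force: [0.0, -0.6, 0.2]
width: 84.9
```

Emit:
{"api": "send_rows", "payload": {"commands": [[85, 0, 0, 0, 0], [85, 0, 0, 0, 0]]}}

```text
clock: 11.55
eef_pos: [621.3, 247.8, 285.5]
tool_rot: [-3.14, 0.006, 0.951]
force: [0.4, -1.1, -0.2]
width: 84.6
```

```bash
python3 - <<'E'
from h import *
plan([620,253,285],55)
p,im=shot('wrist','w11'); np.save('p11.npy',p['cam_to_world'])
plan([620,253,285],55)
E
```

```text
t 11.55 pos [621.3 247.8 285.5] rpy [-179.92    0.37   54.48] F [ 0.35 -1.14 -0.22] w 84.6 q [-0.66  0.66  0.43  1.41 -0.28  1.14  0.76]
shift [ 3.5 -4.1  0.5] roll -0.52
t 11.6 pos [621.1 248.4 285.5] rpy [-179.9     0.36   54.52] F [-0.31 -0.56 -0.66] w 85.0 q [-0.66  0.66  0.43  1.41 -0.28  1.14  0.76]
shift [ 3.1 -3.6  0.5] roll -0.48
```

View pics/w11.png

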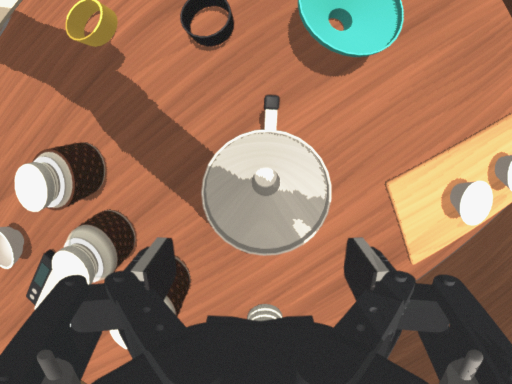

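```bash
python3 - <<'E'
from h import *
p=par('wrist'); p['cam_to_world']=np.load('p11.npy'); im=cv2.imread('pics/w11.png')
hsv=cv2.cvtColor(im,cv2.COLOR_BGR2HSV)
m=((hsv[...,1]<70)).astype(np.uint8)*255
k=np.zeros_like(m);k[125:262,195:340]=m[125:262,195:340]
k=cv2.morphologyEx(k,cv2.MORPH_OPEN,np.ones((9,9)))
c,_=cv2.findContours(k,cv2.RETR_EXTERNAL,cv2.CHAIN_APPROX_NONE); q=max(c,key=cv2.contourArea)
print(cv2.fitEllipse(q))
for z in(138,142,146):
    print(z,circ(np.array([onz(p,*x[0],z,True) for x in q])))
m=(hsv[...,2]<60).astype(np.uint8)*255
k=np.zeros_like(m);k[88:112,258:288]=m[88:112,258:288]
c,_=cv2.findContours(k,cv2.RETR_EXTERNAL,cv2.CHAIN_APPROX_NONE); q=max(c,key=cv2.contourArea)
print(cv2.minAreaRect(q),q.reshape(-1,2).min(0),q.reshape(-1,2).max(0))
cv2.imwrite('pics/w11c.png',crop(im,240,80,310,140,10))
E
```

```text
((266.0113830566406, 191.44888305664062), (126.05465698242188, 128.65220642089844), 82.21005249023438)
138 (array([632.33364086, 247.77662997]), np.float64(63.204319419669595), np.float64(0.3263795962384078), np.int64(346))
142 (array([631.41726587, 248.34717191]), np.float64(62.29270177309603), np.float64(0.3216721110199286), np.int64(346))
146 (array([630.50089087, 248.91771386]), np.float64(61.38108412652576), np.float64(0.3169646258014536), np.int64(346))
((265.0, 107.5), (1.0, 0.0), -90.0) [265 107] [265 108]
```

View pics/w11c.png

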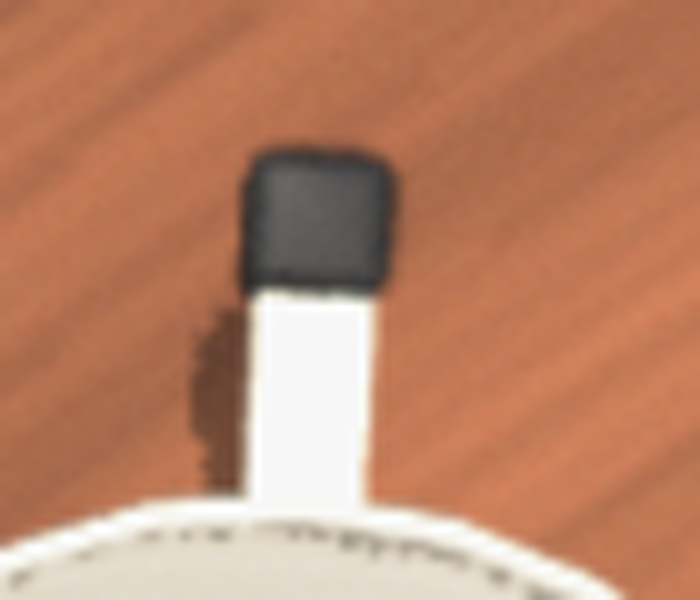

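```bash
python3 - <<'E'
from h import *
p=par('wrist'); p['cam_to_world']=np.load('p11.npy')
g=onz(p,271.8,102.2,142.5,True); f=np.array([631.3,248.4]); d=g[:2]-f
a=np.degrees(np.arctan2(d[1],d[0])); print(g,np.hypot(*d),a,"yaw",a-90)
plan([g[0],g[1],200],a-90)
E
```

```text
[563.17726662 303.0351669  142.5       ] 87.3253014042588 141.27001091438066 yaw 51.27001091438066
t 11.6 pos [621.1 248.4 285.5] rpy [-179.9     0.36   54.52] F [-0.31 -0.56 -0.66] w 85.0 q [-0.66  0.66  0.43  1.41 -0.28  1.14  0.76]
shift [ 11.4 -78.8  85.6] roll 3.25
```

Emit:
{"api": "send_rows", "payload": {"commands": [[60, 4, -25, 10, 1], [60, 8, -50, 25, 2], [60, 11, -72, 45, 3], [60, 11.4, -79, 65, 3.2], [60, 11.4, -79, 80, 3.2]]}}

```text
clock: 12.1
eef_pos: [561.1, 304.8, 204.3]
tool_rot: [-3.138, 0.007, 0.898]
force: [0.4, -0.6, 1.3]
width: 59.9
```

Emit:
{"api": "send_rows", "payload": {"commands": [[50, 0, 0, 2, 0], [50, 0, 0, 2, 0], [50, 0, 0, 2, 0]]}}

```text
clock: 12.4
eef_pos: [561.9, 304.7, 203.3]
tool_rot: [-3.139, 0.006, 0.898]
force: [0.6, -1.0, 0.4]
width: 50.1
```

```bash
python3 - <<'E'
from h import *
plan([563.2,303,111.5],51.3)
p,im=shot('wrist','w12'); np.save('p12.npy',p['cam_to_world'])
plan([563.2,303,111.5],51.3)
print(proj(p,[563.2,303,142.5],True))
E
```

```text
t 12.4 pos [561.9 304.7 203.3] rpy [-179.86    0.33   51.43] F [ 0.56 -1.    0.39] w 50.1 q [-0.78  0.69  0.42  1.59 -0.33  0.93  0.65]
shift [ 0.   2.3 91.8] roll 0.13
t 12.45 pos [562.  304.7 203.4] rpy [-179.86    0.32   51.43] F [0.74 0.42 0.69] w 49.9 q [-0.78  0.69  0.42  1.59 -0.33  0.93  0.65]
shift [-0.1  2.2 91.9] roll 0.13
[257.93457071 218.81383823]
```

View pics/w12.png

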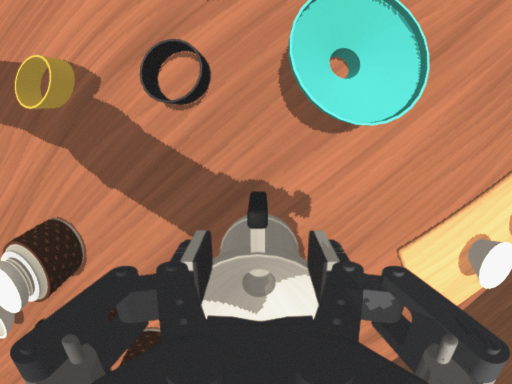

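Emit:
{"api": "send_rows", "payload": {"commands": [[50, 0, 2.2, 20, 0], [50, 0, 2.2, 45, 0], [50, 0, 2.2, 65, 0], [50, 0, 2.2, 80, 0], [50, 0, 2.2, 88, 0]]}}

```text
clock: 12.95
eef_pos: [563.3, 302.8, 114.7]
tool_rot: [-3.139, 0.006, 0.897]
force: [-0.2, 0.2, 0.0]
width: 50.0
```

Emit:
{"api": "send_rows", "payload": {"commands": [[50, 0, 0, 2, 0], [50, 0, 0, 2, 0], [50, 0, 0, 2, 0]]}}

```text
clock: 13.25
eef_pos: [563.9, 303.0, 113.6]
tool_rot: [-3.14, 0.005, 0.897]
force: [0.1, 0.8, 0.3]
width: 49.8
```

```bash
python3 - <<'E'
from h import *
plan([563.2,303,111.5],51.3)
p,im=shot('wrist','w13'); ps,s=shot('scene','s13')
cv2.imwrite('pics/s13c.png',crop(s,270,100,400,260,4))
E
```

```text
t 13.25 pos [563.9 303.  113.6] rpy [-179.89    0.26   51.41] F [0.12 0.77 0.34] w 49.8 q [-0.75  0.8   0.36  1.66 -0.38  0.76  0.69]
shift [-0.5 -0.5  2.1] roll 0.11
```

View pics/w13.png

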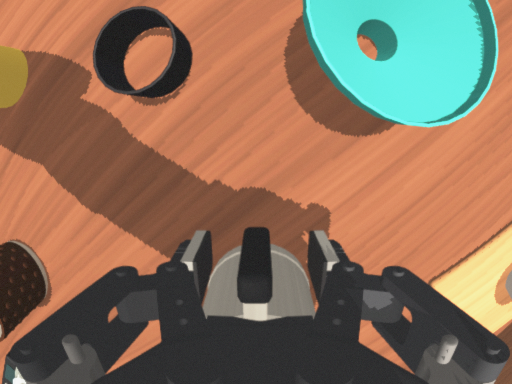

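View pics/s13c.png

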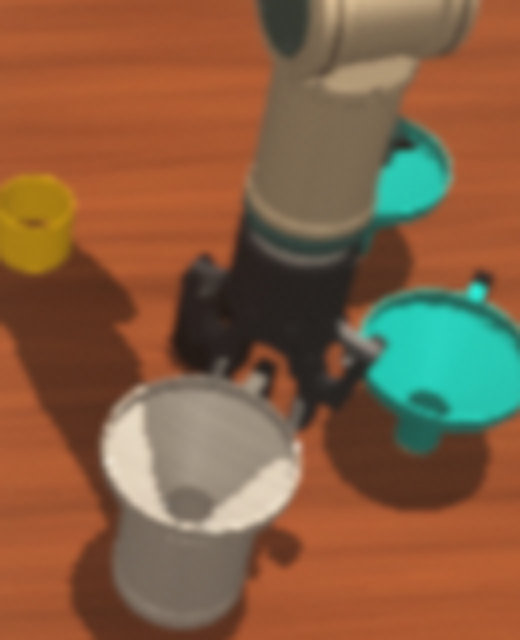

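Emit:
{"api": "send_rows", "payload": {"commands": [[40, -1, -0.5, 2, 0], [30, -1, -0.5, 2, 0], [20, -1, -0.5, 2, 0], [8, -1, -0.5, 2, 0], [5, -1, -0.5, 2, 0]]}}

```text
clock: 13.85
eef_pos: [562.8, 302.4, 111.6]
tool_rot: [-3.14, 0.005, 0.897]
force: [0.0, -0.3, 0.8]
width: 13.1
```

Emit:
{"api": "send_rows", "payload": {"commands": [[5, 0, 0, 0, 0], [5, 0, 0, 0, 0], [5, 0, 0, 0, 0]]}}

```text
clock: 14.15
eef_pos: [562.7, 302.4, 111.7]
tool_rot: [-3.14, 0.005, 0.897]
force: [-1.3, 0.0, 0.3]
width: 13.4
```

```bash
python3 - <<'E'
from h import *
plan([563.2,303,250],51.3)
p,im=shot('wrist','w14')
E
```

```text
t 14.15 pos [562.7 302.4 111.7] rpy [-179.89    0.28   51.4 ] F [-1.29  0.01  0.27] w 13.4 q [-0.75  0.8   0.36  1.66 -0.38  0.75  0.69]
shift [ 1.000e-01 -3.000e-01 -1.383e+02] roll 0.1
```

View pics/w14.png

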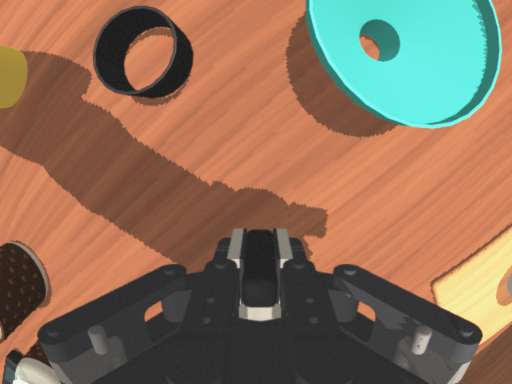

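Emit:
{"api": "send_rows", "payload": {"commands": [[5, 0, 0, -5, 0], [5, 0, 0, -15, 0], [5, 0, 0, -30, 0], [5, 0, 0, -50, 0], [5, 0, 0, -70, 0]]}}

```text
clock: 14.7
eef_pos: [563.2, 302.6, 183.5]
tool_rot: [-3.14, 0.004, 0.897]
force: [1.0, 0.0, -1.3]
width: 13.4
```

Emit:
{"api": "send_rows", "payload": {"commands": [[5, 0, 0, -20, 0], [5, 0, 0, -40, 0], [5, 0, 0, -65, 0], [5, 0, 0, -85, 0], [5, 0, 0, -95, 0]]}}

```text
clock: 15.2
eef_pos: [564.6, 303.1, 281.9]
tool_rot: [3.142, -0.0, 0.897]
force: [0.5, 0.5, -1.5]
width: 13.3
```

```bash
python3 - <<'E'
from h import *
plan([563.2,303,275],51.3)
p,im=shot('wrist','w15'); ps,s=shot('scene','s15')
cv2.imwrite('pics/s15c.png',crop(s,250,60,400,260,3))
plan([563.2,303,275],51.3)
E
```

```text
t 15.2 pos [564.6 303.1 281.9] rpy [180.    -0.    51.38] F [ 0.52  0.46 -1.55] w 13.3 q [-0.8   0.62  0.45  1.51 -0.29  1.08  0.61]
shift [-0.9 -1.1  6.9] roll 0.08
t 15.3 pos [564.5 303.1 280.8] rpy [-1.7999e+02  2.0000e-02  5.1390e+01] F [ 0.25  0.   -2.31] w 13.0 q [-0.8   0.62  0.45  1.51 -0.29  1.08  0.62]
shift [-0.9 -0.9  5.8] roll 0.09
```

View pics/w15.png

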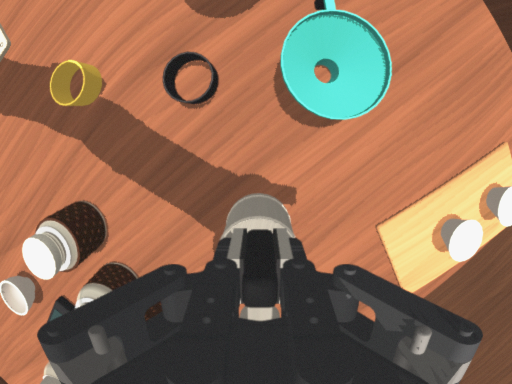

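View pics/s15c.png

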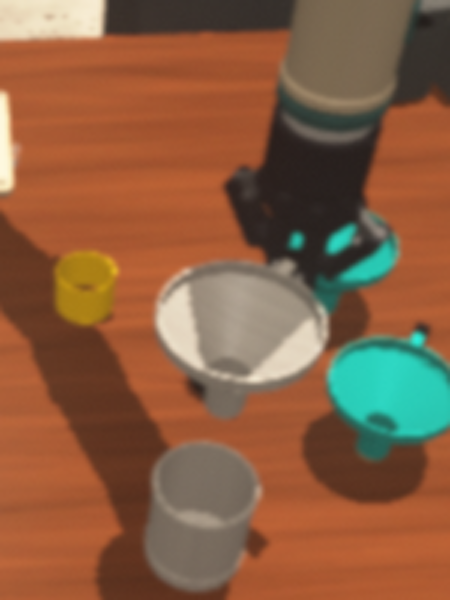

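```bash
python3 - <<'E'
from h import *
plan([638,-287,300],10)
E
```

```text
t 15.3 pos [564.5 303.1 280.8] rpy [-1.7999e+02  2.0000e-02  5.1390e+01] F [ 0.25  0.   -2.31] w 13.0 q [-0.8   0.62  0.45  1.51 -0.29  1.08  0.62]
shift [-415.2  425.7  -19.1] roll 41.39
```

Emit:
{"api": "send_rows", "payload": {"commands": [[5, -8, 8, -2, 1], [5, -22, 22, -6, 2], [5, -42, 42, -10, 4], [5, -65, 66, -15, 6], [5, -88, 90, -19, 8]]}}

```text
clock: 15.8
eef_pos: [579.6, 174.6, 299.5]
tool_rot: [3.141, 0.002, 0.753]
force: [0.5, -0.8, -1.8]
width: 13.1
```

```bash
python3 - <<'E'
from h import *
plan([638,-287,300],10)
E
```

```text
t 15.8 pos [579.6 174.6 299.5] rpy [1.7998e+02 1.4000e-01 4.3170e+01] F [ 0.53 -0.76 -1.75] w 13.1 q [-0.65  0.55  0.51  1.59 -0.29  1.08  0.69]
shift [-2.732e+02  3.766e+02  3.000e-01] roll 33.17
```

Emit:
{"api": "send_rows", "payload": {"commands": [[5, -20, 28, 0, 2.5], [5, -40, 55, 0, 5], [5, -60, 83, 0, 7.5], [5, -80, 110, 0, 10], [5, -100, 138, 0, 12.5]]}}

```text
clock: 16.3
eef_pos: [600.0, 1.8, 299.4]
tool_rot: [3.141, 0.004, 0.53]
force: [0.7, -0.8, -1.6]
width: 13.1
```

```bash
python3 - <<'E'
from h import *
plan([638,-287,300],10)
E
```

```text
t 16.3 pos [600.    1.8 299.4] rpy [179.96   0.24  30.39] F [ 0.7  -0.76 -1.56] w 13.1 q [-0.4   0.56  0.57  1.6  -0.32  1.08  0.79]
shift [-113.3  268.4    0. ] roll 20.39
```

Emit:
{"api": "send_rows", "payload": {"commands": [[5, -14, 33, 0, 2.5], [5, -28, 66, 0, 5], [5, -42, 99, 0, 7.5], [5, -56, 132, 0, 10], [5, -68, 160, 0, 12.5]]}}

```text
clock: 16.8
eef_pos: [620.4, -175.2, 299.3]
tool_rot: [3.139, 0.006, 0.306]
force: [0.6, -0.7, -1.6]
width: 13.3
```

```bash
python3 - <<'E'
from h import *
plan([638,-287,300],10)
E
```

```text
t 16.8 pos [ 620.4 -175.2  299.3] rpy [179.86   0.36  17.52] F [ 0.65 -0.67 -1.56] w 13.3 q [-0.12  0.64  0.61  1.47 -0.38  1.16  0.87]
shift [-16.8 111.9  -0.3] roll 7.52
```

Emit:
{"api": "send_rows", "payload": {"commands": [[5, -4, 28, 0, 2], [5, -8, 55, 0, 4], [5, -12, 78, 0, 6], [5, -15, 97, 0, 7], [5, -17, 108, 0, 7.5]]}}

```text
clock: 17.3
eef_pos: [634.4, -287.4, 299.1]
tool_rot: [3.137, 0.009, 0.169]
force: [-1.0, -0.7, -1.9]
width: 13.2
```

Emit:
{"api": "send_rows", "payload": {"commands": [[5, 0, 1, 0, 0], [5, 0, 1, 0, 0], [5, 0, 1, 0, 0], [5, 0, 1, 0, 0]]}}

```text
clock: 17.7
eef_pos: [634.8, -287.0, 299.1]
tool_rot: [3.138, 0.008, 0.171]
force: [1.4, 0.5, -1.2]
width: 13.3
```

```bash
python3 - <<'E'
from h import *
plan([638,-287,300],10)
p,im=shot('wrist','w16'); np.save('p16.npy',p['cam_to_world'])
ps,s=shot('scene','s16')
plan([638,-287,300],10)
cv2.imwrite('pics/w16c.png',crop(im,190,30,330,190,4))
cv2.imwrite('pics/s16c.png',crop(s,0,60,200,260,3))
E
```

```text
t 17.7 pos [ 634.8 -287.   299.1] rpy [179.81   0.47   9.8 ] F [ 1.45  0.53 -1.17] w 13.3 q [ 0.07  0.73  0.63  1.3  -0.42  1.24  0.88]
shift [ 3.1  0.6 -0.9] roll -0.2
t 17.8 pos [ 634.9 -287.2  299.2] rpy [179.78   0.47   9.79] F [ 0.38  0.3  -0.89] w 13.2 q [ 0.07  0.73  0.63  1.3  -0.42  1.24  0.88]
shift [ 3.1  0.3 -0.8] roll -0.21
```

View pics/w16.png

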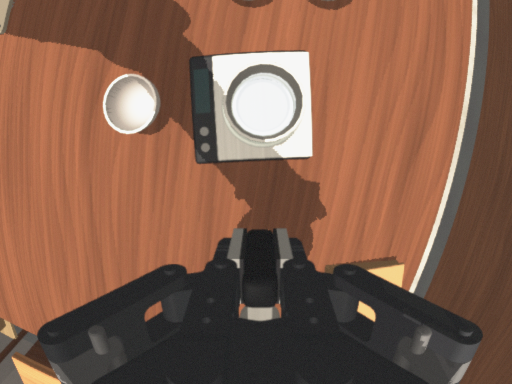

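View pics/w16c.png

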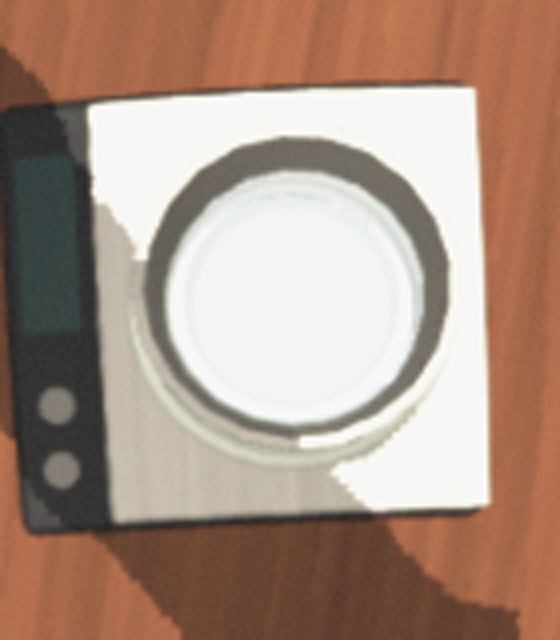

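View pics/s16c.png

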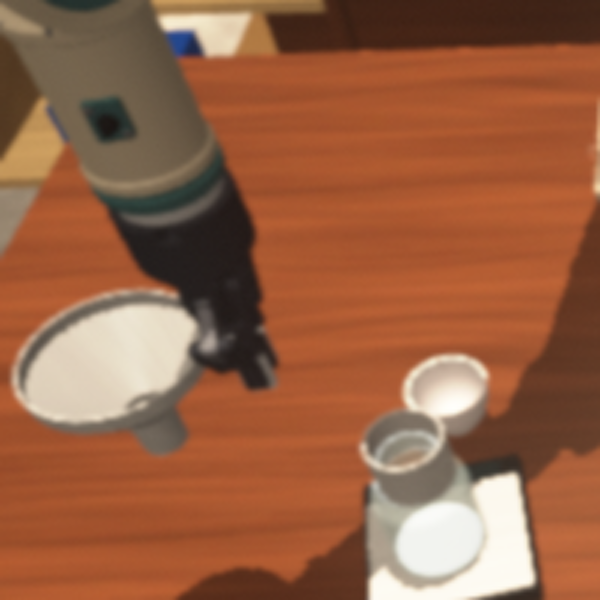

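```bash
python3 - <<'E'
from h import *
p=par('wrist'); p['cam_to_world']=np.load('p16.npy'); im=cv2.imread('pics/w16.png')
hsv=cv2.cvtColor(im,cv2.COLOR_BGR2HSV)
e=cv2.Canny(cv2.GaussianBlur(cv2.cvtColor(im,cv2.COLOR_BGR2GRAY),(0,0),.8),20,60)
ys,xs=np.nonzero(e); c0=np.array([264.4,102.3])
k=np.hypot(xs-c0[0],ys-c0[1])<50; xs,ys=xs[k],ys[k]
for nm,z,rad in [("collar in",194,30),("collar out",194,32.5),("body",120,42),("bore",170,23.5)]:
    X=np.array([onz(p,u,v,z,True) for u,v in zip(xs,ys)]); c=onz(p,*c0,z,True)[:2]
    for _ in range(3):
        d=np.hypot(X[:,0]-c[0],X[:,1]-c[1]); s=abs(d-rad)<1.6
        c,r,sd,n=circ(X[s])
    print(nm,c.round(1),round(r,1),round(sd,2),n)
print(onz(p,*c0,194,True))
# platform corners in w16 : long
m=((hsv[...,1]<70)&(hsv[...,2]>120)).astype(np.uint8)*255
E
```

```text
collar in [ 624.5 -209.1] 29.8 0.32 278
collar out [ 624.7 -212.3] 32.5 0.49 231
body [ 625.3 -208.1] 41.7 0.69 185
bore [0. 0.] 0.0 nan 0
[ 625.1194559  -209.99600036  194.        ]
  ret = _var(a, axis=axis, dtype=dtype, out=out, ddof=ddof,
  arrmean = um.true_divide(arrmean, div, out=arrmean,
  ret = ret.dtype.type(ret / rcount)
```

```bash
cat > fn.py <<'E'
from h import *
def chk(ps,s,name,box,sc):
    st=ctrl.read_state(); R=Rn.from_euler("xyz",st["tool_rot"]).as_matrix();T=st['eef_pos']
    def loc(x,y,h): return T+R@np.array([x,y,67-h],float)   # h above spout end
    im=crop(s,*box,sc)
    def dot(P,c):
        q=(proj(ps,P)-np.array(box[:2])+.5)*sc; cv2.circle(im,(int(q[0]),int(q[1])),1,c,-1)
    for a in np.arange(0,360,10):
        ca,sa=np.cos(np.radians(a)),np.sin(np.radians(a))
        dot(loc(.6+62*ca,87.3+62*sa,98),(0,0,255)); dot(loc(.6+16*ca,87.3+16*sa,0),(0,255,0))
        dot([624.5+32.5*ca,-210+32.5*sa,194],(255,0,0))
    cv2.imwrite(f'pics/{name}.png',im); print("spout end",loc(.6,87.3,0))
E
python3 - <<'E'
from fn import *
chk(par('scene'),cv2.imread('pics/s16.png'),'s16d',(0,130,190,260),4)
E
```

```text
spout end [ 649.83174659 -373.5176498   232.52154286]
```

View pics/s16d.png

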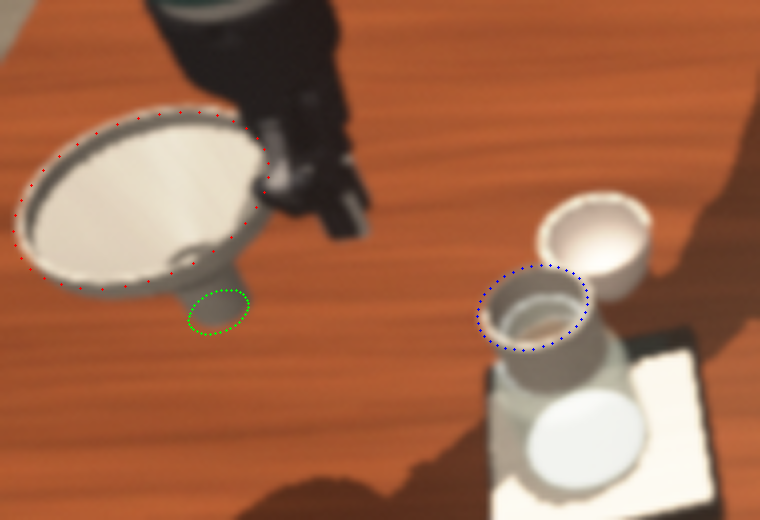

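```bash
cat >> fn.py <<'E'
def goal(end,yaw=None):
    st=ctrl.read_state(); R=Rn.from_euler("xyz",st["tool_rot"]).as_matrix()
    e=st['eef_pos']+R@np.array([.6,87.3,67]); print("end now",e.round(1))
    return plan(np.array(end)-R@np.array([.6,87.3,67.]))
E
python3 -c "
from fn import *
goal([624.5,-210,225])"
```

```text
end now [ 649.8 -373.5  232.5]
t 17.8 pos [ 634.9 -287.2  299.2] rpy [179.78   0.47   9.79] F [ 0.38  0.3  -0.89] w 13.2 q [ 0.07  0.73  0.63  1.3  -0.42  1.24  0.88]
shift [   2.9 -165.5    6.9] roll 0
```

Emit:
{"api": "send_rows", "payload": {"commands": [[5, 0, -10, 0, 0], [5, 0.5, -30, 0, 0], [5, 1, -55, 0, 0], [5, 1.5, -82, 0, 0], [5, 2, -108, 0, 0]]}}

```text
clock: 18.3
eef_pos: [618.2, -178.1, 298.8]
tool_rot: [3.139, 0.008, 0.172]
force: [0.9, 0.1, -1.5]
width: 13.3
```

```bash
python3 -c "
from fn import *
goal([624.5,-210,225])"
```

```text
end now [ 633.3 -264.2  232.1]
t 18.3 pos [ 618.2 -178.1  298.8] rpy [179.84   0.45   9.85] F [ 0.89  0.11 -1.49] w 13.3 q [-0.13  0.65  0.65  1.47 -0.4   1.16  0.76]
shift [  0.7 -55.    6.9] roll 0
```

Emit:
{"api": "send_rows", "payload": {"commands": [[5, 0.2, -20, 0, 0], [5, 0.4, -36, 0, 0], [5, 0.6, -47, 2, 0], [5, 0.7, -53, 4, 0], [5, 0.7, -55, 6, 0]]}}

```text
clock: 18.8
eef_pos: [609.4, -123.5, 292.5]
tool_rot: [3.139, 0.008, 0.172]
force: [-0.1, -0.9, -1.8]
width: 13.3
```

Emit:
{"api": "send_rows", "payload": {"commands": [[5, 0, 0, 0, 0], [5, 0, 0, 0, 0], [5, 0, 0, 0, 0]]}}

```text
clock: 19.1
eef_pos: [609.4, -124.6, 292.5]
tool_rot: [3.138, 0.008, 0.171]
force: [0.8, -0.4, -0.6]
width: 13.4
```

```bash
python3 -c "
from fn import *
goal([624.5,-210,200])
ps,s=shot('scene','s17'); pt,t=shot('top','t17')
chk(ps,s,'s17d',(60,100,200,260),4)
chk(pt,t,'t17d',(290,70,410,220),4)
goal([624.5,-210,200])
"
```

```text
end now [ 624.3 -210.9  225.8]
t 19.1 pos [ 609.4 -124.6  292.5] rpy [179.79   0.46   9.78] F [ 0.76 -0.36 -0.65] w 13.4 q [-0.23  0.62  0.66  1.55 -0.4   1.12  0.69]
shift [ 0.5 -0.9 25.8] roll 0
spout end [ 624.40450279 -210.53595123  225.83348608]
spout end [ 624.40450279 -210.53595123  225.83348608]
end now [ 624.4 -210.5  225.8]
t 19.2 pos [ 609.4 -124.3  292.5] rpy [179.8    0.45   9.8 ] F [ 0.14 -0.05 -1.22] w 13.3 q [-0.23  0.62  0.66  1.55 -0.4   1.12  0.69]
shift [ 0.4 -0.6 25.8] roll 0
```

View pics/s17d.png

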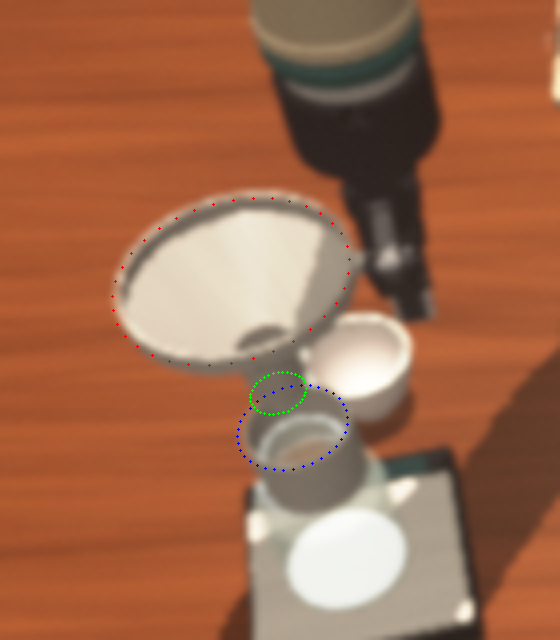

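View pics/t17d.png

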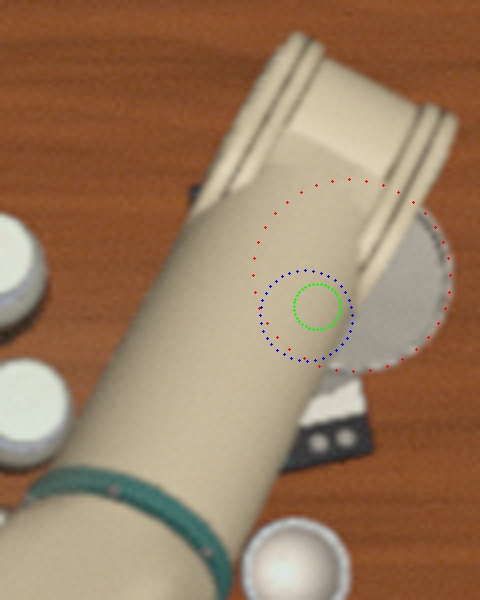

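Emit:
{"api": "send_rows", "payload": {"commands": [[5, 0.4, -0.6, 5, 0], [5, 0.4, -0.6, 12, 0], [5, 0.4, -0.6, 20, 0], [5, 0.4, -0.6, 25, 0], [5, 0.4, -0.6, 27, 0]]}}

```text
clock: 19.7
eef_pos: [609.1, -123.5, 264.4]
tool_rot: [3.139, 0.009, 0.171]
force: [0.1, 0.5, -1.6]
width: 13.3
```

```bash
python3 -c "
from fn import *
goal([624.5,-210,175.5])
ps,s=shot('scene','s18')
chk(ps,s,'s18d',(60,100,200,260),4)
goal([624.5,-210,175.5])"
```

```text
end now [ 623.9 -209.7  197.7]
t 19.7 pos [ 609.1 -123.5  264.4] rpy [179.84   0.54   9.81] F [ 0.09  0.52 -1.58] w 13.3 q [-0.22  0.65  0.64  1.58 -0.42  1.06  0.71]
shift [ 0.7  0.3 22.2] roll 0
spout end [ 624.05843382 -209.80485528  197.81372685]
end now [ 624.1 -209.8  197.8]
t 19.75 pos [ 609.2 -123.6  264.6] rpy [179.83   0.52   9.81] F [-1.11  0.25 -1.51] w 13.2 q [-0.22  0.65  0.64  1.58 -0.42  1.06  0.71]
shift [ 0.6  0.2 22.3] roll 0
```

View pics/s18d.png

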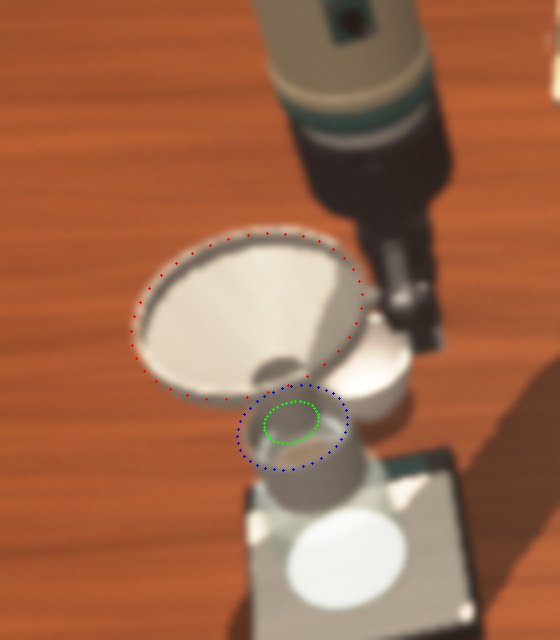

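Emit:
{"api": "send_rows", "payload": {"commands": [[5, 0.4, 0.2, 5, 0], [5, 0.5, 0.2, 10, 0], [5, 0.6, 0.2, 15, 0], [5, 0.6, 0.2, 18, 0], [5, 0.6, 0.2, 20, 0]]}}

```text
clock: 20.25
eef_pos: [609.5, -123.7, 244.1]
tool_rot: [3.139, 0.01, 0.171]
force: [-0.6, -0.1, -1.2]
width: 13.4
```

Emit:
{"api": "send_rows", "payload": {"commands": [[5, 0, 0, 0.5, 0], [5, 0, 0, 0.5, 0], [5, 0, 0, 0.5, 0]]}}

```text
clock: 20.55
eef_pos: [609.6, -123.8, 243.8]
tool_rot: [3.139, 0.009, 0.171]
force: [0.1, -0.2, -1.7]
width: 13.4
```

```bash
python3 -c "
from fn import *
goal([624.5,-210,175.5])
ps,s=shot('scene','s19')
chk(ps,s,'s19d',(60,100,200,260),4)
goal([624.5,-210,175.5])"
```

```text
end now [ 624.5 -210.   177.1]
t 20.55 pos [ 609.6 -123.8  243.8] rpy [179.83   0.53   9.81] F [ 0.07 -0.18 -1.71] w 13.4 q [-0.22  0.67  0.63  1.61 -0.44  1.02  0.72]
shift [ 0.  -0.   1.6] roll 0
spout end [ 624.46032275 -210.0140111   177.09341237]
end now [ 624.5 -210.   177.1]
t 20.6 pos [ 609.6 -123.8  243.8] rpy [179.83   0.53   9.81] F [-0.28 -0.82 -2.1 ] w 13.3 q [-0.22  0.67  0.63  1.61 -0.44  1.02  0.72]
shift [ 0.1 -0.   1.6] roll 0
```

View pics/s19d.png

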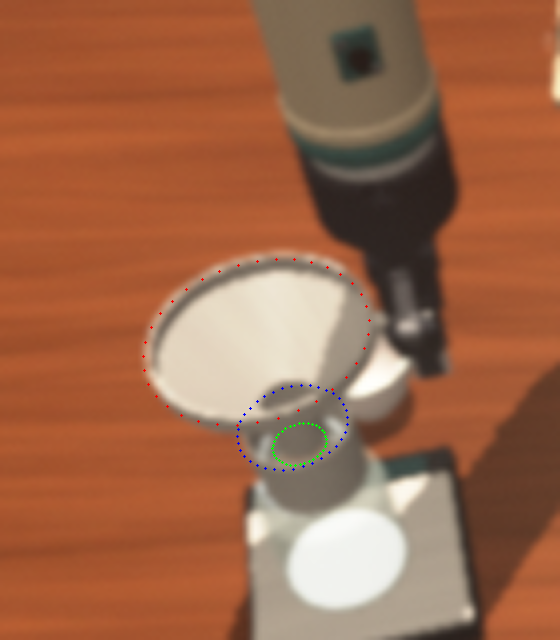

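```bash
python3 - <<'E'
from fn import *
ps=par('scene')
def ell(f,box,pred,smax,vmin):
    im=cv2.imread(f); hsv=cv2.cvtColor(im,cv2.COLOR_BGR2HSV)
    m=((hsv[...,1]<smax)&(hsv[...,2]>vmin)).astype(np.uint8)*255
    x0,y0,x1,y1=box; k=np.zeros_like(m);k[y0:y1,x0:x1]=m[y0:y1,x0:x1]
    c,_=cv2.findContours(k,cv2.RETR_EXTERNAL,cv2.CHAIN_APPROX_NONE); q=max(c,key=cv2.contourArea).reshape(-1,2)
    P=np.array(pred); print(f,"img L/R/T/B",q[:,0].min(),q[:,0].max(),q[:,1].min(),q[:,1].max(),"pred",P[:,0].min().round(1),P[:,0].max().round(1),P[:,1].min().round(1),P[:,1].max().round(1))
A=np.radians(np.arange(0,360,3))
st=ctrl.read_state(); R=Rn.from_euler("xyz",st["tool_rot"]).as_matrix();T=st['eef_pos']
ell('pics/s19.png',(80,140,153,210),[proj(ps,T+R@np.array([.6+62*np.cos(a),87.3+62*np.sin(a),67-98])) for a in A],90,60)
im=cv2.imread('pics/s10.png'); cv2.imwrite('pics/s10d.png',crop(im,115,185,160,235,12))
im2=crop(im,115,185,160,235,12)
for a in A:
    q=(proj(ps,[624.5+32.5*np.cos(a),-210+32.5*np.sin(a),194])-[115,185]+.5)*12; cv2.circle(im2,(int(q[0]),int(q[1])),1,(255,0,0),-1)
cv2.imwrite('pics/s10d.png',im2)
im=cv2.imread('pics/s19.png');im2=crop(im,90,155,165,225,10)
for a in A:
    q=(proj(ps,T+R@np.array([.6+62*np.cos(a),87.3+62*np.sin(a),67-98]))-[90,155]+.5)*10; cv2.circle(im2,(int(q[0]),int(q[1])),1,(0,0,255),-1)
cv2.imwrite('pics/s19e.png',im2)
E
```

```text
pics/s19.png img L/R/T/B 97 152 164 209 pred 95.3 151.9 164.3 205.8
```

View pics/s10d.png

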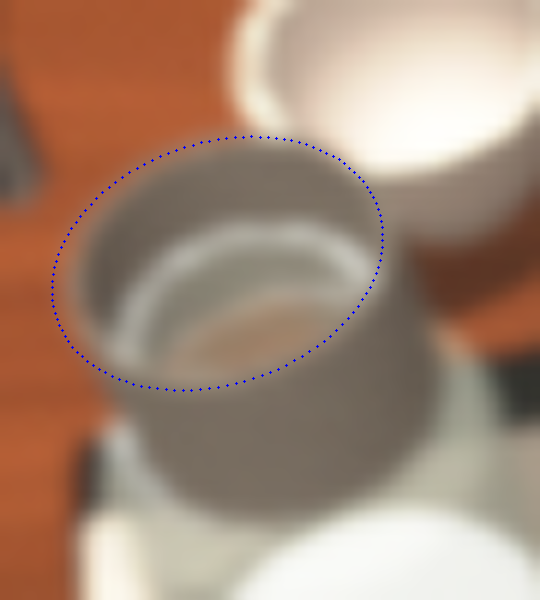

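View pics/s19e.png

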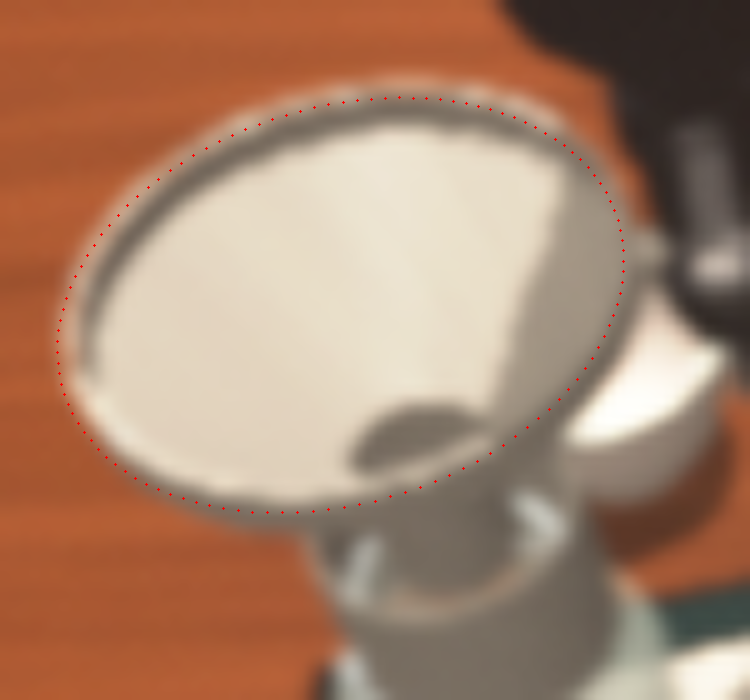

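Emit:
{"api": "send_rows", "payload": {"commands": [[5, 0, -0.4, 1, 0], [5, 0, -0.7, 2, 0], [5, 0, -0.7, 2, 0], [5, 0, -0.7, 2, 0], [5, 0, -0.7, 2, 0]]}}

```text
clock: 21.1
eef_pos: [609.5, -123.1, 241.9]
tool_rot: [3.138, 0.009, 0.171]
force: [-0.9, -0.3, -1.9]
width: 12.9
```

Emit:
{"api": "send_rows", "payload": {"commands": [[5, 0, 0, 0, 0], [5, 0, 0, 0, 0], [5, 0, 0, 0, 0], [5, 0, 0, 0, 0]]}}

```text
clock: 21.5
eef_pos: [609.5, -123.1, 241.9]
tool_rot: [3.138, 0.009, 0.171]
force: [-0.1, -0.2, -1.4]
width: 12.8
```

```bash
python3 -c "
from fn import *
goal([624.5,-209.6,175.5])
ps,s=shot('scene','s20'); pt,t=shot('top','t20')
cv2.imwrite('pics/s20c.png',crop(s,110,180,170,230,12))
goal([624.5,-209.6,175.5]); print(abs(ctrl.read_state()['qd']).max())"
```

```text
end now [ 624.4 -209.3  175.1]
t 21.5 pos [ 609.5 -123.1  241.9] rpy [179.82   0.53   9.81] F [-0.11 -0.22 -1.39] w 12.8 q [-0.22  0.67  0.63  1.61 -0.44  1.02  0.72]
shift [ 0.   0.3 -0.4] roll 0
end now [ 624.4 -209.4  175.1]
t 21.6 pos [ 609.5 -123.2  241.9] rpy [179.82   0.53   9.81] F [ 0.78 -0.67 -1.2 ] w 13.2 q [-0.22  0.67  0.63  1.61 -0.44  1.02  0.72]
shift [ 0.1  0.2 -0.4] roll 0
0.0027046462876632407
```

View pics/s20c.png

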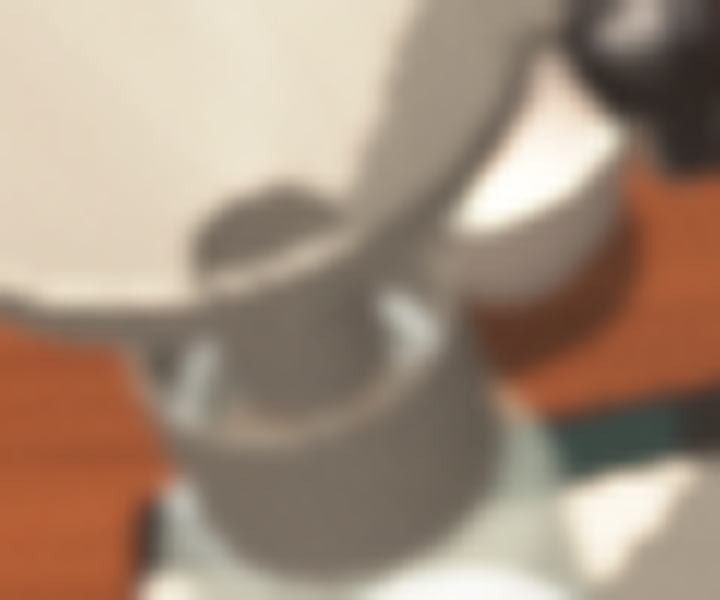

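View pics/t20.png

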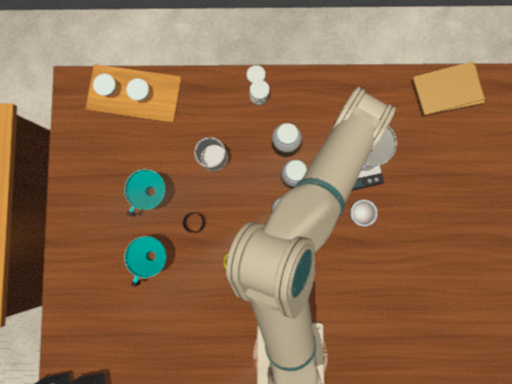

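View pics/s20.png

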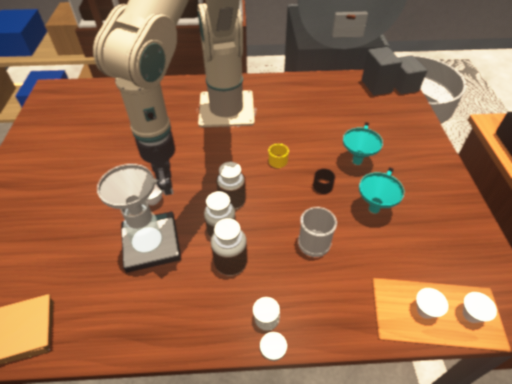

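```bash
python3 -c "
from cell import ctrl
print(ctrl.finish_job())"
```

```text
the job is handed in; nothing more can be done
None
```

I finished the job and handed it in at 21.6 s of the 67 s allowed. The steel collar is on the jar's bead and released. The funnel is held still, with its spout inside the collar and its end about 5 mm above the jar's mouth.

- **Collar:** it slid down the neck without touching. It met the bead at the expected height with about 4 N and stayed seated when I let go.
- **Funnel:** it came straight out of the canister and was carried above everything. In the last pictures the lidded jars, bowl and canister stand where they were.
- **Final position:** by calculation the spout's end is at (624.4, −209.4, 175.1) mm. I measured the collar's axis at about (624.6, −210.0) mm and take the jar's mouth to be at 170 mm.
- **Final state:** the arm is still and the funnel leans about 0.5°. The wrist feels about −1.2 to −1.4 N, roughly the funnel's own weight, so nothing is touching.
- **Where checks disagreed:** the scene camera puts things about 2 to 4 mm further in +y than the wrist camera, and the top camera about 3 mm the other way. I trusted the wrist camera, then moved the funnel 0.7 mm to suit the scene picture, where the spout now looks centred to about 1 mm.
- **Not seen directly:** no camera could see the gap between the spout's end and the mouth, so the 5 mm is calculated, good to about ±2 mm.

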